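# Unclip the thick pipe and lay it in the sawing rest

## Task

Two clip stands hold one grey pipe each. Pull the thicker pipe straight forward out of the open mouths of its two spring clips, keep hold of it, and lower it into both V notches of the wooden sawing rest, roughly centred, letting go only once it is down in them. Leave the thinner pipe in its clips.

Things in the scene. Friction and masses are not known exactly. Their poses are not given: they have to be found in the camera images.
- thick_pipe: The thicker grey plastic pipe, a round bar 28 mm in diameter and 200 mm long, about 120 g. Origin at its centre, its own y axis runs along the pipe (it may roll about y; x and z are arbitrary across it). It starts level, in the two clips of thick_stand, within 8 mm of centred along them.
- thick_stand: Fixed stand, may be yawed. Origin on table under the held pipe, midway between its 2 steel C clips (16 mm wide, at y = -60, +60 mm); z up. Pipe axis along y, 130 mm up. Mouths open to -x (towards robot); jaws yield to a 10-15 N pull that way, not upwards; clear 30 mm out. Posts 14 mm square, 137 mm tall, at x 22 to 37 behind the clips; pipe's middle 104 mm free. Base 15 mm thick, x -28 to 72, y -80 to 80.
- rest: Fixed wooden sawing rest, may be yawed: board 80 x 150 x 12 mm with two V blocks 16 mm thick at y = -60 and +60 mm. Origin on the table midway between them; z up, y along the notches. 90 degree Vs open upwards: bottom 40 mm, mouth 70 mm up and 60 mm wide. The thick pipe lying in both has its axis over x = 0, 60 mm up. Between the blocks 104 mm are free down to the board.
- thin_pipe: The thinner grey pipe, 16 mm in diameter and 200 mm long, to be left alone in the two clips of a second stand of the same make, height and layout, which stands beside the first to its left or right. Origin at its centre, y along the pipe.
Things that resemble listed ones, but are neither listed nor needed, are in the scene too. Leave any red look-alike of the thick_pipe alone. What is shaped like the rest but purple is not meant.

How it is judged:
By the outcome, as a careful person would: the job done as asked, in the order asked, and still so for the second after the job is handed in, with the robot touching nothing.
It also fails if it takes over 32 s, if anything falls off the work surface, if the arm or the gripper's body presses on something with over 40 N, if the wrist force passes 120 N, or if a joint passes its speed limit or range.

## Robot

A 7-joint arm with a two-finger parallel gripper is mounted at the origin on the work surface. World frame = base frame: x ahead of the robot, y to its left, z up, the work surface at z = 0. Lengths are in m, angles in rad, forces in N, time in s.
With the tool pointing down it reaches from about 0.425 to 0.875 m from the base axis. Payload 4.7 kg.
Tool frame: the origin (TCP) lies midway between the tips of the shut fingers; the grasp point (between the pads) lies 19 mm behind it; z points along the fingers, y is the direction in which the jaws open and shut (so a half turn about z gives the same grasp; the last joint's range is limited). The gripper opens to 87 mm and grips with 3 to 60 N. Pads are 19 mm wide; open, the fingers measure 117 mm over their backs; the gripper's body (75 mm by 190 mm) begins 51 mm behind the grasp point.
Start: joints at [-1.276, 0.321, -0.07, 1.45, 0.023, 1.371, -0.057], TCP at [0.18, 0.625, 0.189] pointing down, gripper open.
Joint ranges: [-2.86, 2.86], [-0.3, 2.09], [-1.38, 1.24], [0.06, 2.45], [-1.56, 4.7], [0.09, 2.05], [-2.69, 2.69]. Speed limits (rad/s): [2.57, 2.57, 3.14, 3.14, 3.14, 3.14, 3.14].

## Interface

Orientations are given as a unit quaternion [x, y, z, w].
In Python, from workcell import arm gives the robot as it stands. The module is installed in compiled form; this text tells all that it offers.
- The arm moves only by the tool servo_tool, never from a script. Its argument "plan" is a list of rows, each an object of numbers: "x", "y", "z": the shift along the tool's x, y, z in units of 25 mm (1.0 is 25 mm); "ax", "ay", "az": the turn, a rotation vector about the tool's x, y, z in rad. In form: [{"x": .., "y": .., "z": .., "ax": .., "ay": .., "az": ..}, ...]. A call has 1 to 8 rows; each row shifts and turns the commanded pose from where the row before left it, along the tool's axes as they then stand; what a row does not reach is not made up. A row lasts 1/12 s, in which the tool goes at most 41.7 mm and 7.16 degrees, less where a joint would pass 70% of its speed; a pose out of reach is approached as far as the arm can. A call is refused whole if a number of a shift passes 1 or a number of a turn 0.125, either way. A call with a gripper value outside its range is refused whole. "jaw" is the closure, from 0 (fully open) to 1 (shut), set as the call begins (left out, the last holds). The fingers move at their own pace and stop on an object; "grip_force" is the grip in N (left out, the last holds). Time passes only in rows, so rows that do not move let the fingers close. It gives the time, the measured TCP pose, the force and the opening at its end, in the units of the state.
- arm.get_state(): the state, without advancing time (a new reading comes with each control period).
- arm.get_image(name): name is "scene" or "top" or "wrist"; returns (picture, depth): 420x560x3 uint8, blue, green, red; 420x560 float32, m along the optical axis (not along the pixel's ray), 0 where there is no reading.
- arm.camera_model(name): a dict with "fx", "fy", "cx", "cy" (pixels), "position" and "rotation" of the camera in the world. Camera axes: x right, y up, looking along -z (the intrinsics and any distortion apply to the point x, -y, -z); pixel columns grow to the right and rows downward; lengths in m; the calibration is good to about 2 mm. The wrist camera is an equidistant fisheye: a pixel r from the principal point sees the ray r / f radians off the axis. A picture is of the moment at which its call begins: read the wrist's pose just before it. camera_model takes no time and is no camera call; for the wrist camera it gives the pose at the moment of the call.
- arm.job_done(): hands the job in, once; it reports no verdict.
The state is a dict: "clock": time; "joint_pos": joint angles; "joint_vel": joint speeds; "joint_efforts": joint torques, N m; "tool_pos": TCP position; "orientation": TCP orientation; "contact_force": force on the tool from outside, world axes, zero at the start; "moment": the same for the moment, N m; "gripper_width": opening from 0.0 (shut) to 1.0 (fully open).
Only numpy, scipy, OpenCV 4.12 (cv2) and the standard library are available. Lean on these libraries where they do the work, as an engineer would, in place of code of your own. Each camera call takes 0.05 s, during which the arm holds its last target.

## Working session

There is one attempt and no reset: what is moved stays moved. The work goes in short steps, Python scripts to look and compute and a tool call to move; the robot and the scene stay as the last step left them, time stands still between calls to the robot, and variables do not carry over. Pictures are saved under pics/ and viewed, and the job is handed in when it is done.

Besides the shell and the picture viewer there is one more tool, called after "Request:" as name(argument=value, ...) on one line, values as JSON. servo_tool: Moves the arm, as the interface text tells. Its arguments: {"type":"object","properties":{"plan":{"type":"array","items":{"type":"object","properties":{"x":{"type":"number"},"y":{"type":"number"},"z":{"type":"number"},"ax":{"type":"number"},"ay":{"type":"number"},"az":{"type":"number"}}}},"jaw":{"type":"number"},"grip_force":{"type":"number"}},"required":["plan"]}

```bash
mkdir -p pics; python3 - <<'E'
from workcell import arm
import cv2,numpy as np
s=arm.get_state();print({k:np.round(v,3).tolist() for k,v in s.items()})
for n in ["scene","top"]:
    p,d=arm.get_image(n);cv2.imwrite(f"pics/{n}0.png",p);np.save(f"{n}0.npy",d)
    print(n,arm.camera_model(n))
E
```

```text
{'clock': 0.0, 'joint_pos': [-1.276, 0.322, -0.07, 1.452, 0.023, 1.371, -0.057], 'joint_vel': [-0.001, -0.001, -0.0, -0.001, -0.001, 0.004, 0.001], 'joint_efforts': [-0.001, -49.13, -0.404, -31.252, -0.064, 0.044, 0.0], 'tool_pos': [0.18, 0.624, 0.188], 'orientation': [0.14, 0.99, -0.001, -0.0], 'contact_force': [0.542, 0.201, -0.48], 'moment': [0.027, -0.009, 0.021], 'gripper_width': 0.999}
scene {'fx': 495.0588325543477, 'fy': 495.0588325543477, 'cx': 279.88133150633223, 'cy': 206.86171780488775, 'position': array([1.02574455, 0.75849894, 0.89027873]), 'rotation': array([0.14305418, 0.39378432, 0.84859986, 0.32302893])}
top {'fx': 379.1145333518834, 'fy': 379.1145333518834, 'cx': 283.3345078996447, 'cy': 209.7273425526536, 'position': array([0.35793593, 0.05814582, 0.93285223]), 'rotation': array([ 0.02922072, -0.03293563, -0.70066421,  0.71213135])}
```

View pics/scene0.png

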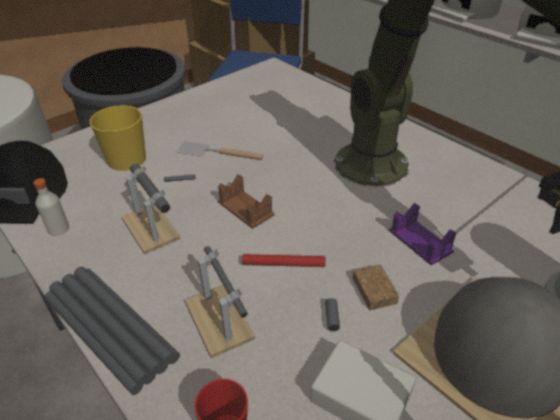

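View pics/top0.png

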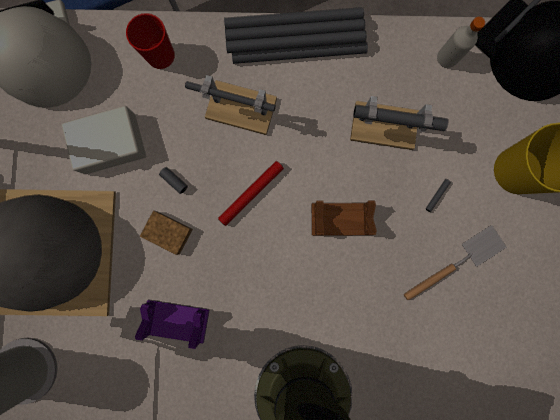

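The top view shows the thick pipe in the right-hand stand (355–445, 117), the thin pipe in the left stand (235, 95), the brown rest at (343, 219), the purple look-alike at (172, 323) and the red bar at (250, 193). Next I measure the pipe and the rest.

```bash
cat > h.py <<'E'
import numpy as np,cv2
from scipy.spatial.transform import Rotation as R
CM={'scene':dict(f=495.0588325543477,cx=279.88133150633223,cy=206.86171780488775,p=np.array([1.02574455,0.75849894,0.89027873]),q=[0.14305418,0.39378432,0.84859986,0.32302893]),
'top':dict(f=379.1145333518834,cx=283.3345078996447,cy=209.7273425526536,p=np.array([0.35793593,0.05814582,0.93285223]),q=[0.02922072,-0.03293563,-0.70066421,0.71213135])}
def pts(n,d,u,v):
    c=CM[n];u=np.asarray(u,float);v=np.asarray(v,float);z=d
    pc=np.stack([(u-c['cx'])/c['f']*z,-(v-c['cy'])/c['f']*z,-z],-1)
    return pc@R.from_quat(c['q']).as_matrix().T+c['p']
def onplane(n,u,v,h):
    o=CM[n]['p'];w=pts(n,np.ones(np.shape(u)),u,v)-o
    return o+w*((h-o[2])/w[...,2])[...,None]
def proj(n,P):
    c=CM[n];pc=(np.asarray(P)-c['p'])@R.from_quat(c['q']).as_matrix()
    return np.stack([c['cx']-c['f']*pc[...,0]/pc[...,2],c['cy']+c['f']*pc[...,1]/pc[...,2]],-1)
def cloud(n):
    d=np.load(n+'0.npy');v,u=np.mgrid[:420,:560];P=pts(n,d,u,v);P[d==0]=np.nan;return P
E
python3 - <<'E'
from h import *
for n in ['top','scene']:
    P=cloud(n);im=cv2.imread(f'pics/{n}0.png')
    hsv=cv2.cvtColor(im,cv2.COLOR_BGR2HSV)
    print(n,'TCP px',proj(n,[.18,.624,.188]))
    x,y,z=P[...,0],P[...,1],P[...,2]
    # pipes: z 0.115..0.15 near stands
    for nm,(a,b,c,e) in dict(thick=(.5,.75,-.35,-.02),thin=(.5,.8,.05,.4)).items():
        m=(x>a)&(x<b)&(y>c)&(y<e)&(z>.118)&(z<.15)
        Q=P[m];print(n,nm,m.sum(),'mean',Q.mean(0).round(4),'x',Q[:,0].min().round(3),Q[:,0].max().round(3),'y',Q[:,1].min().round(3),Q[:,1].max().round(3),'z95',np.percentile(Q[:,2],95))
        xy=Q[:,:2]-Q[:,:2].mean(0);w,V=np.linalg.eigh(xy.T@xy);t=V[:,1];s=xy@t;print(' dir',t,'len',np.ptp(s), 'width',np.percentile(xy@V[:,0],[1,99]))
    # rest
    m=(x>.2)&(x<.5)&(y>-.25)&(y<.1)&(z>.008)&(z<.08)
    Q=P[m];print('rest',m.sum(),Q.mean(0),Q.min(0),Q.max(0))
    for lo,hi in((.06,.08),(.008,.02)):
        k=m&(z>lo)&(z<hi);r=cv2.minAreaRect(P[k][:,:2].astype(np.float32)*1000);print(lo,r)
    print('table z',np.nanmedian(z[(x>.25)&(x<.6)&(abs(y)<.3)]))
E
python3 -c "
import cv2
t=cv2.imread('pics/top0.png');cv2.imwrite('pics/topc.png',cv2.resize(t[80:250,300:460],None,fx=3.5,fy=3.5))
t=cv2.imread('pics/scene0.png');cv2.imwrite('pics/scc.png',cv2.resize(t[150:260,110:290],None,fx=4.4,fy=4.4))"
```

```text
top TCP px [-16.8361877  331.93410656]
top thick 1428 mean [ 0.6348 -0.1946  0.1388] x 0.608 0.68 y -0.295 -0.095 z95 0.14589881893674506
 dir [0.13735503 0.99052188] len 0.20105053197213127 width [-0.03410813  0.01379469]
top thin 898 mean [0.6777 0.1734 0.1351] x 0.645 0.72 y 0.076 0.273 z95 0.14159084496282937
 dir [0.24448746 0.96965246] len 0.2013039649157334 width [-0.02757711  0.01400822]
rest 2067 [ 0.41676615 -0.09279933  0.0241245 ] [ 0.22963037 -0.24951205  0.00801397] [0.49982378 0.09967632 0.07238337]
0.06 ((420.5938415527344, -90.09230041503906), (76.64776611328125, 135.9830780029297), 1.9694859981536865)
0.008 ((404.31524658203125, -102.18736267089844), (438.205322265625, 133.35894775390625), 56.49680709838867)
table z -0.000540845431776793
scene TCP px [567.40320843 259.36991838]
scene thick 856 mean [ 0.6448 -0.1817  0.1382] x 0.609 0.681 y -0.3 -0.093 z95 0.14666333681807672
 dir [0.12605798 0.99202288] len 0.20672934487050026 width [-0.02862913  0.0215041 ]
scene thin 945 mean [0.6845 0.1825 0.1359] x 0.644 0.722 y 0.076 0.275 z95 0.14276807041374606
 dir [0.23960257 0.97087106] len 0.20362505586503227 width [-0.02459902  0.01745375]
rest 1522 [ 0.42152318 -0.08886149  0.02960419] [ 0.22997977 -0.24941022  0.00807503] [ 0.4644377  -0.01087251  0.07213339]
0.06 ((420.8587646484375, -89.10234832763672), (78.04309844970703, 140.0235595703125), 1.5919265747070312)
0.008 ((378.5731201171875, -152.2350616455078), (321.4800720214844, 145.3718719482422), 56.39775848388672)
table z 0.0008629406846391019
```

View pics/topc.png

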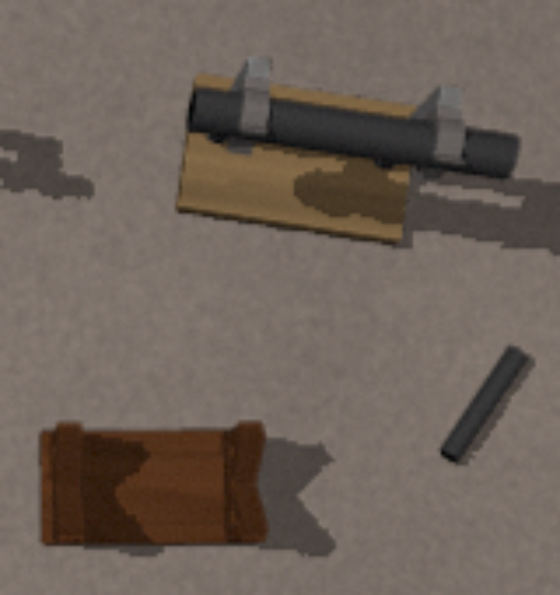

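View pics/scc.png

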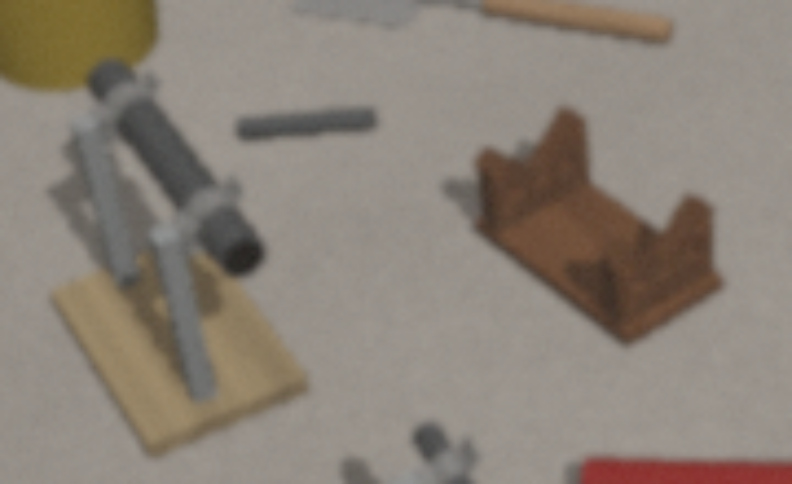

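```bash
python3 - <<'E'
from h import *
for n in ['top','scene']:
    P=cloud(n);im=cv2.imread(f'pics/{n}0.png').astype(int)
    x,y,z=P[...,0],P[...,1],P[...,2]
    dark=(im.max(-1)<85)&(np.ptp(im,axis=-1)<14)
    m=(dark&(x>.58)&(x<.68)&(y>-.32)&(y<-.07)&(z>.10)&(z<.16)).astype(np.uint8)
    v,u=np.nonzero(m)
    Q=P[m>0]
    # cylinder axis fit: least squares |dist to line|=14mm
    from scipy.optimize import least_squares
    def f(p):
        a=np.array([p[0],-.195,p[1]]);t=np.array([p[2],1,p[3]]);t/=np.linalg.norm(t)
        return np.linalg.norm(np.cross(Q-a,t),axis=1)-.014
    s=least_squares(f,[.635,.13,.13,0],loss='soft_l1',f_scale=.002)
    t=np.array([s.x[2],1,s.x[3]]);t/=np.linalg.norm(t);a=np.array([s.x[0],-.195,s.x[1]])
    l=(Q-a)@t; print(n,len(Q),s.x,'rms',np.sqrt(np.mean(s.fun**2)),'ends',np.percentile(l,[0.3,99.7]),'centre',a+t*np.percentile(l,[.3,99.7]).mean())
    # silhouette mid onto plane
    Cw=onplane(n,u,v,.13);r=cv2.minAreaRect((Cw[:,:2]*1000).astype(np.float32));print(' sil',r)
    # clips: bright pixels at pipe height
    m=(im.min(-1)>95)&(x>.58)&(x<.66)&(y>-.32)&(y<-.07)&(z>.125)
    Q=P[m];k=Q[:,1]>-.195;print(' clips',Q[k].mean(0),Q[~k].mean(0), k.sum(),(~k).sum())
    # rest
    b=(im[...,2]-im[...,0]>18)&(x>.36)&(x<.48)&(y>-.2)&(y<.02)
    lo=b&(z>-.01)&(z<.02);hi=b&(z>.035)
    r=cv2.minAreaRect((P[b&(z>.004)][:,:2]*1000).astype(np.float32));print(' rest all',r)
    H=P[hi];k=H[:,1]>-.09
    for g in (H[k],H[~k]):
        r=cv2.minAreaRect((g[:,:2]*1000).astype(np.float32));print('  block',r,g[:,1].min(),g[:,1].max(),'n',len(g),'xmid low',g[g[:,2]<.05].mean(0))
    # base of stand
    q=(im[...,2]-im[...,0]>18)&(x>.55)&(x<.75)&(y>-.32)&(y<-.07)&(z>.005)&(z<.03)
    r=cv2.minAreaRect((P[q][:,:2]*1000).astype(np.float32));print(' base',r)
E
```

```text
top 1212 [ 6.35420145e-01  1.28420230e-01  1.36509682e-01 -5.00209868e-04] rms 0.0041344724398538184 ends [-0.09957362  0.09937477] centre [ 0.6354067  -0.19509851  0.12842028]
 sil ((639.5592651367188, -197.27377319335938), (205.83935546875, 59.52964782714844), 83.5651626586914)
 clips [ 0.64472355 -0.13185365  0.14634734] [ 0.6516825  -0.25543445  0.13690111] 12 36
 rest all ((416.88330078125, -87.20059204101562), (87.28034210205078, 142.2715606689453), 0.491915762424469)
  block ((419.69329833984375, -29.876712799072266), (78.9932632446289, 16.42990493774414), 1.1633365154266357) -0.03841795295942295 -0.021197544511288108 n 259 xmid low [ 0.41895937 -0.0294168   0.04460287]
  block ((421.5551452636719, -149.597412109375), (78.86405181884766, 16.7303466796875), 1.5313098430633545) -0.158456543315394 -0.1404801938318852 n 306 xmid low [ 0.42090814 -0.14695797  0.04357635]
 base ((657.1073608398438, -195.46893310546875), (160.48587036132812, 100.99932861328125), 82.10065460205078)
scene 371 [0.63484932 0.12981381 0.13409204 0.00187735] rms 0.0029476116598737456 ends [-0.09200532  0.1
[... 178 characters left out ...]
1323 -0.13304665  0.14407876] [ 0.63595039 -0.24869021  0.14032924] 95 132
 rest all ((421.42919921875, -86.66146087646484), (82.64723205566406, 151.22576904296875), 0.934630274772644)
  block ((419.2247314453125, -28.827707290649414), (78.28860473632812, 20.4323673248291), 2.321904420852661) -0.039888034879237755 -0.01783949085529213 n 284 xmid low [ 0.42281275 -0.02506925  0.04269301]
  block ((422.6300964355469, -148.1743927001953), (79.078857421875, 20.563669204711914), 0.6029230952262878) -0.15872521364886572 -0.1375278232441559 n 262 xmid low [ 0.42358616 -0.14438509  0.04252378]
 base ((656.5701293945312, -194.14720153808594), (167.52996826171875, 103.6490707397461), 82.6242904663086)
```

```bash
cat >> h.py <<'E'
def to(target,yawjaw=None):
    "tool-frame shift (25mm units) from now to target TCP; az to set jaw axis to yaw (deg)"
    from workcell import arm
    s=arm.get_state();M=R.from_quat(s['orientation']).as_matrix()
    d=np.asarray(target)-s['tool_pos']
    print('t',round(s['clock'],2),'tcp',np.round(s['tool_pos'],4),'F',np.round(s['contact_force'],1),'M',np.round(s['moment'],2),'w',round(s['gripper_width'],3),'j',np.round(s['joint_pos'],2))
    print('zaxis',M[:,2].round(4),'jaw yaw',np.degrees(np.arctan2(M[1,1],M[0,1])).round(2))
    print('shift units',(M.T@d/.025).round(3))
    if yawjaw is not None:
        a=np.radians(yawjaw);ch=[]
        c,si=np.cos(a),np.sin(a);T=np.array([[ -si*-1*-1 if 0 else 0]*3]*3,float)
        T[:,1]=[c,si,0];T[:,2]=[0,0,-1];T[:,0]=np.cross(T[:,1],T[:,2])
        print('turn',R.from_matrix(M.T@T).as_rotvec().round(4))
E
python3 - <<'E'
from h import *
for n in ['top','scene']:
    P=cloud(n);r=np.hypot(P[...,0],P[...,1]);az=np.degrees(np.arctan2(P[...,1],P[...,0]))
    for a in range(-30,80,10):
        m=(r>.5)&(r<.8)&(az>=a)&(az<a+10);print(n,a,np.round(np.percentile(P[...,2][m],[99.5]) if m.any() else -1,3),end=' ; ')
    print()
to([.6346,-.200,.25],-7.8)
E
```

```text
top -30 [0.147] ; top -20 [0.146] ; top -10 [0.142] ; top 0 [0.14] ; top 10 [0.142] ; top 20 [0.136] ; top 30 [0.062] ; top 40 [0.062] ; top 50 [0.18] ; top 60 [0.182] ; top 70 [0.129] ; 
scene -30 [0.148] ; scene -20 [0.148] ; scene -10 [0.143] ; scene 0 [0.141] ; scene 10 [0.143] ; scene 20 [0.137] ; scene 30 [0.064] ; scene 40 [0.063] ; scene 50 [0.181] ; scene 60 [0.184] ; scene 70 [0.336] ; 
t 0.1 tcp [0.18  0.624 0.188] F [-0.5  0.5 -0.8] M [ 0.01 -0.03  0.01] w 1.001 j [-1.28  0.32 -0.07  1.45  0.02  1.37 -0.06]
zaxis [-4.0e-04 -1.7e-03 -1.0e+00] jaw yaw 73.91
shift units [-26.605 -26.634  -2.434]
turn [-1.3000e-03  1.3000e-03  1.4261e+00]
```

Request:
servo_tool(plan=[{"z": -1},{"z": -1},{"z": -1,"x": -0.5},{"z": -0.5,"x": -1,"az": 0.04},{"x": -1,"az": 0.04},{"x": -1,"az": 0.04},{"x": -1,"az": 0.04},{"x": -1,"az": 0.04}], jaw=0, grip_force=60)

```text
schema error: expected keys x, y, z, ax, ay, az
```

Request:
servo_tool(plan=[{"x": -1,"az": 0.04},{"x": -1,"az": 0.04},{"x": -1,"az": 0.04},{"x": -1,"az": 0.04},{"x": -1,"az": 0.04},{"x": -1,"az": 0.04},{"x": -1,"az": 0.04},{"x": -1,"az": 0.04}])

```text
schema error: expected keys x, y, z, ax, ay, az
```

Request:
servo_tool(plan=[{"x": -1,"az": 0.04},{"x": -1,"az": 0.04},{"x": -1,"az": 0.04},{"x": -1,"az": 0.04},{"x": -1,"az": 0.04},{"x": -1,"az": 0.04},{"x": -1,"az": 0.04},{"x": -1,"az": 0.04}])

```text
schema error: expected keys x, y, z, ax, ay, az
```

```bash
python3 -c "
from h import *
to([.6346,-.200,.25],-7.8)"
```

```text
t 0.1 tcp [0.18  0.624 0.188] F [-0.5  0.5 -0.8] M [ 0.01 -0.03  0.01] w 1.001 j [-1.28  0.32 -0.07  1.45  0.02  1.37 -0.06]
zaxis [-4.0e-04 -1.7e-03 -1.0e+00] jaw yaw 73.91
shift units [-26.605 -26.634  -2.434]
turn [-1.3000e-03  1.3000e-03  1.4261e+00]
```

All keys are required in every row.

Request:
servo_tool(plan=[{"x": 0,"y": 0,"z": -1,"ax": 0,"ay": 0,"az": 0},{"x": 0,"y": 0,"z": -1,"ax": 0,"ay": 0,"az": 0},{"x": -0.5,"y": 0,"z": -1,"ax": 0,"ay": 0,"az": 0},{"x": -1,"y": 0,"z": -0.5,"ax": 0,"ay": 0,"az": 0.04},{"x": -1,"y": 0,"z": 0,"ax": 0,"ay": 0,"az": 0.04},{"x": -1,"y": 0,"z": 0,"ax": 0,"ay": 0,"az": 0.04},{"x": -1,"y": 0,"z": 0,"ax": 0,"ay": 0,"az": 0.04},{"x": -1,"y": 0,"z": 0,"ax": 0,"ay": 0,"az": 0.04}], jaw=0, grip_force=60)

```text
clock: 0.77
tool_pos: [0.3122, 0.5752, 0.2755]
orientation: [0.241, 0.971, -0.001, 0.0]
contact_force: [0.1, -0.3, -0.2]
gripper_width: 0.998
```

Request:
servo_tool(plan=[{"x": -1,"y": 0,"z": 0,"ax": 0,"ay": 0,"az": 0.04},{"x": -1,"y": 0,"z": 0,"ax": 0,"ay": 0,"az": 0.04},{"x": -1,"y": 0,"z": 0,"ax": 0,"ay": 0,"az": 0.04},{"x": -1,"y": 0,"z": 0,"ax": 0,"ay": 0,"az": 0.04},{"x": -1,"y": 0,"z": 0,"ax": 0,"ay": 0,"az": 0.04},{"x": -1,"y": 0,"z": 0,"ax": 0,"ay": 0,"az": 0.04},{"x": -1,"y": 0,"z": 0,"ax": 0,"ay": 0,"az": 0.04},{"x": -1,"y": 0,"z": 0,"ax": 0,"ay": 0,"az": 0.04}])

```text
clock: 1.43
tool_pos: [0.4735, 0.4583, 0.2754]
orientation: [0.393, 0.92, -0.001, 0.0]
contact_force: [0.1, 0.2, -0.8]
gripper_width: 1.003
```

```bash
python3 -c "
from h import *
to([.6346,-.200,.25],-7.8)"
```

```text
t 1.43 tcp [0.4735 0.4583 0.2754] F [ 0.1  0.2 -0.8] M [-0.02 -0.05 -0.06] w 1.003 j [-0.93  0.32  0.16  1.29 -0.05  1.54 -0.01]
zaxis [-1.0e-04 -1.8e-03 -1.0e+00] jaw yaw 43.77
shift units [-23.473 -13.561   1.063]
turn [-7.000e-04  1.800e-03  9.001e-01]
```

Request:
servo_tool(plan=[{"x": -1,"y": 0,"z": 0,"ax": 0,"ay": 0,"az": 0.036},{"x": -1,"y": 0,"z": 0,"ax": 0,"ay": 0,"az": 0.036},{"x": -1,"y": 0,"z": 0,"ax": 0,"ay": 0,"az": 0.036},{"x": -1,"y": 0,"z": 0,"ax": 0,"ay": 0,"az": 0.036},{"x": -1,"y": 0,"z": 0,"ax": 0,"ay": 0,"az": 0.036},{"x": -1,"y": 0,"z": 0,"ax": 0,"ay": 0,"az": 0.036},{"x": -1,"y": 0,"z": 0,"ax": 0,"ay": 0,"az": 0.036},{"x": -1,"y": 0,"z": 0,"ax": 0,"ay": 0,"az": 0.036}])

```text
clock: 2.1
tool_pos: [0.5922, 0.2983, 0.2755]
orientation: [0.52, 0.854, -0.001, 0.0]
contact_force: [0.7, -0.2, -0.0]
gripper_width: 1.002
```

Request:
servo_tool(plan=[{"x": -1,"y": 0,"z": 0,"ax": 0,"ay": 0,"az": 0.036},{"x": -1,"y": 0,"z": 0,"ax": 0,"ay": 0,"az": 0.036},{"x": -1,"y": 0,"z": 0,"ax": 0,"ay": 0,"az": 0.036},{"x": -1,"y": 0,"z": 0,"ax": 0,"ay": 0,"az": 0.036},{"x": -1,"y": 0,"z": 0,"ax": 0,"ay": 0,"az": 0.036},{"x": -1,"y": 0,"z": 0,"ax": 0,"ay": 0,"az": 0.036},{"x": -1,"y": 0,"z": 0,"ax": 0,"ay": 0,"az": 0.036},{"x": -1,"y": 0,"z": 0,"ax": 0,"ay": 0,"az": 0.036}])

```text
clock: 2.77
tool_pos: [0.6606, 0.1112, 0.2755]
orientation: [0.638, 0.77, -0.001, 0.0]
contact_force: [-0.2, -1.1, -0.8]
gripper_width: 1.001
```

```bash
python3 -c "
from h import *
to([.6346,-.200,.25],-7.8)"
```

```text
t 2.77 tcp [0.6606 0.1112 0.2755] F [-0.2 -1.1 -0.8] M [-0.01  0.02  0.01] w 1.001 j [-0.51  0.36  0.42  1.27 -0.14  1.55  0.08]
zaxis [-9.0e-04 -1.5e-03 -1.0e+00] jaw yaw 10.78
shift units [-12.033  -3.348   1.041]
turn [-0.0009  0.0015  0.3243]
```

Request:
servo_tool(plan=[{"x": -1,"y": 0,"z": 0,"ax": 0,"ay": 0,"az": 0.04},{"x": -1,"y": 0,"z": 0,"ax": 0,"ay": 0,"az": 0.04},{"x": -1,"y": 0,"z": 0,"ax": 0,"ay": 0,"az": 0.04},{"x": -1,"y": 0,"z": 0,"ax": 0,"ay": 0,"az": 0.04},{"x": -1,"y": 0,"z": 0,"ax": 0,"ay": 0,"az": 0.04},{"x": -1,"y": 0,"z": 0,"ax": 0,"ay": 0,"az": 0.04},{"x": -1,"y": 0,"z": 0,"ax": 0,"ay": 0,"az": 0.04},{"x": -1,"y": 0,"z": 0,"ax": 0,"ay": 0,"az": 0.04}])

```text
clock: 3.43
tool_pos: [0.6702, -0.0876, 0.2756]
orientation: [0.752, 0.659, -0.001, 0.0]
contact_force: [-0.3, -0.1, -1.1]
gripper_width: 1.0
```

```bash
python3 -c "
from h import *
to([.6346,-.200,.20],-7.8)"
```

```text
t 3.43 tcp [ 0.6702 -0.0876  0.2756] F [-0.3 -0.1 -1.1] M [-0.1   0.05  0.02] w 1.0 j [-0.29  0.38  0.55  1.25 -0.19  1.56  0.09]
zaxis [-0.0013 -0.0012 -1.    ] jaw yaw -7.56
shift units [-4.639 -0.815  3.03 ]
turn [-0.0011  0.0014  0.0041]
```

Request:
servo_tool(plan=[{"x": -1,"y": -0.2,"z": 0,"ax": -0.001,"ay": 0.001,"az": 0.004},{"x": -1,"y": -0.2,"z": 0,"ax": 0,"ay": 0,"az": 0},{"x": -1,"y": -0.2,"z": 0,"ax": 0,"ay": 0,"az": 0},{"x": -1,"y": -0.2,"z": 0.5,"ax": 0,"ay": 0,"az": 0},{"x": -0.64,"y": 0,"z": 0.5,"ax": 0,"ay": 0,"az": 0}])

```text
clock: 3.85
tool_pos: [0.6337, -0.2028, 0.2517]
orientation: [0.754, 0.657, -0.0, 0.001]
contact_force: [0.5, -1.0, -0.3]
gripper_width: 0.998
```

```bash
python3 -c "
from h import *
from workcell import arm
to([.6346,-.200,.111],-7.8)
print(arm.camera_model('wrist'))
p,d=arm.get_image('wrist');cv2.imwrite('pics/w1.png',p);np.save('w1.npy',d)
p,d=arm.get_image('scene');cv2.imwrite('pics/s1.png',p)
"
```

```text
t 3.85 tcp [ 0.6337 -0.2028  0.2517] F [ 0.5 -1.  -0.3] M [-0.18  0.05  0.03] w 0.998 j [-0.16  0.37  0.59  1.33 -0.2   1.5   0.27]
zaxis [ 0.0015 -0.002  -1.    ] jaw yaw -7.9
shift units [0.126 0.009 5.627]
turn [ 0.0017  0.0018 -0.0017]
{'fx': 325.19226210127806, 'fy': 325.19226210127806, 'cx': 280.95044846915823, 'cy': 202.08387476028335, 'position': array([ 0.64420876, -0.13458637,  0.44760348]), 'rotation': array([-0.12699727,  0.00752131, -0.06827189,  0.98952214])}
```

View pics/w1.png

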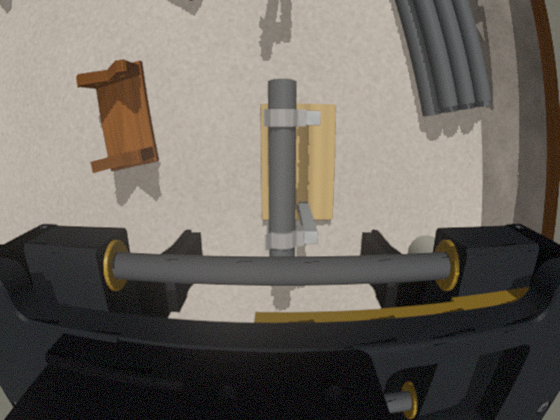

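View pics/s1.png

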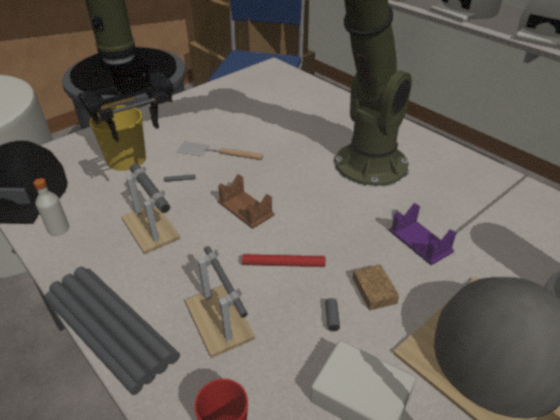

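```bash
python3 -c "
from h import *
print(proj('scene',[[.6337,-.2028,.2517],[.635,-.195,.13]]))
p=np.array([ 0.64420876, -0.13458637,  0.44760348]);q=[-0.12699727,  0.00752131, -0.06827189,  0.98952214]
M=R.from_quat(q).as_matrix()
def pw(P):
    c=M.T@(np.array(P)-p);v=np.array([c[0],-c[1],-c[2]]);th=np.arctan2(np.hypot(v[0],v[1]),v[2]);r=325.19*th;n=np.hypot(v[0],v[1]);return 280.95+r*v[0]/n,202.08+r*v[1]/n
t=np.array([.136,.99,0])
for P in ([.6337,-.2028,.2517],[.635,-.195,.13],[.635,-.195,.13]+t*.1,[.635,-.195,.13]-t*.1,[.42,-.089,.06],[.635-.06*.136,-.1925-.06*.99,.13],[.635+.06*.136,-.1925+.06*.99,.13]):print(np.round(P,3),pw(P))
d=np.load('w1.npy');print(d[170,283],d[118,283])
"
```

```text
[[137.81286649 144.0644541 ]
 [148.5334072  186.60183209]]
[ 0.634 -0.203  0.252] (np.float64(278.53012044614655), np.float64(229.25821666587768))
[ 0.635 -0.195  0.13 ] (np.float64(279.31628141935187), np.float64(180.928424975599))
[ 0.649 -0.096  0.13 ] (np.float64(279.1626193852584), np.float64(79.56325349307929))
[ 0.621 -0.294  0.13 ] (np.float64(279.5419808252692), np.float64(271.71641992105737))
[ 0.42  -0.089  0.06 ] (np.float64(104.82835983942724), np.float64(116.3268494333896))
[ 0.627 -0.252  0.13 ] (np.float64(279.11463340420926), np.float64(235.3253639924057))
[ 0.643 -0.133  0.13 ] (np.float64(278.8558558375193), np.float64(117.75847246750133))
0.3066582 0.28936672
```

Request:
servo_tool(plan=[{"x": 0.1,"y": 0.06,"z": 1,"ax": 0.0017,"ay": 0.0018,"az": -0.0017},{"x": 0,"y": 0,"z": 1,"ax": 0,"ay": 0,"az": 0},{"x": 0,"y": 0,"z": 1,"ax": 0,"ay": 0,"az": 0},{"x": 0,"y": 0,"z": 1,"ax": 0,"ay": 0,"az": 0},{"x": 0,"y": 0,"z": 1,"ax": 0,"ay": 0,"az": 0},{"x": 0,"y": 0,"z": 0.6,"ax": 0,"ay": 0,"az": 0},{"x": 0,"y": 0,"z": 0,"ax": 0,"ay": 0,"az": 0}])

```text
clock: 4.53
tool_pos: [0.6353, -0.1925, 0.1069]
orientation: [0.751, 0.66, -0.001, -0.004]
contact_force: [-0.7, -0.5, -0.4]
gripper_width: 0.995
```

```bash
python3 -c "
from h import *
from workcell import arm
to([.6356,-.200,.111],-7.8)
p,d=arm.get_image('wrist');cv2.imwrite('pics/w2.png',p)
p,d=arm.get_image('scene');cv2.imwrite('pics/s2.png',cv2.resize(p[80:260,60:260],None,fx=3,fy=3))
"
```

```text
t 4.53 tcp [ 0.6353 -0.1925  0.1069] F [-0.7 -0.5 -0.4] M [-0.04  0.08  0.03] w 0.995 j [-0.16  0.44  0.56  1.53 -0.24  1.25  0.3 ]
zaxis [-0.0076  0.0045 -1.    ] jaw yaw -7.39
shift units [-0.295  0.051 -0.164]
turn [-0.0082 -0.0035  0.0072]
```

View pics/w2.png

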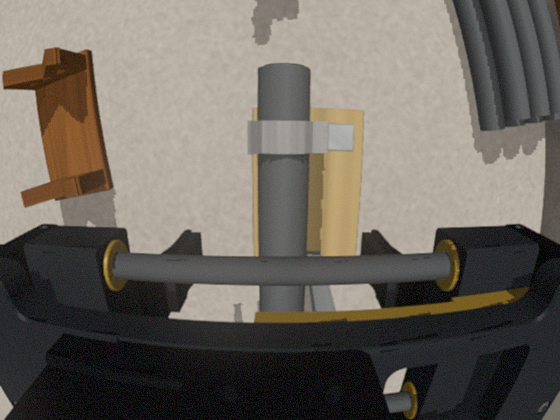

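View pics/s2.png

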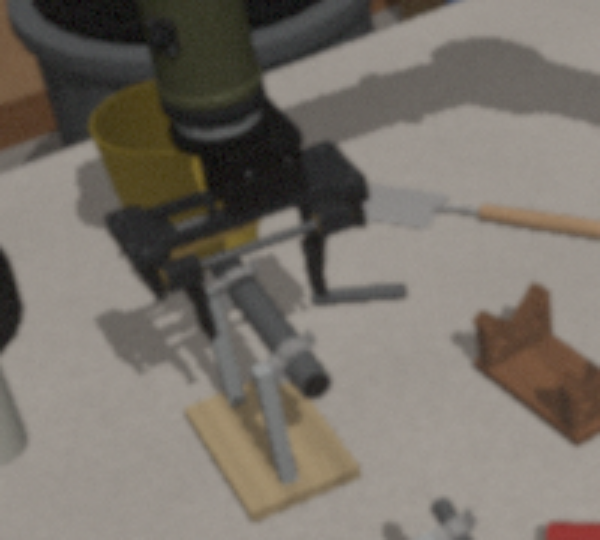

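The wrist view shows the fingers straddling the pipe (pipe centre column 284, finger midpoint about 282), between the clips. I'll correct the few mm of drift and close.

Request:
servo_tool(plan=[{"x": -0.3,"y": 0.05,"z": -0.16,"ax": -0.008,"ay": -0.003,"az": 0.0},{"x": 0,"y": 0,"z": 0,"ax": 0,"ay": 0,"az": 0},{"x": 0,"y": 0,"z": 0,"ax": 0,"ay": 0,"az": 0}])

```text
clock: 4.88
tool_pos: [0.639, -0.2029, 0.1176]
orientation: [0.751, 0.66, 0.003, 0.004]
contact_force: [-0.7, 0.1, -0.1]
gripper_width: 0.995
```

```bash
python3 -c "
from h import *
to([.6356,-.200,.111],-7.8)
"
```

```text
t 4.88 tcp [ 0.639  -0.2029  0.1176] F [-0.7  0.1 -0.1] M [-0.13  0.05 -0.02] w 0.995 j [-0.16  0.43  0.56  1.52 -0.24  1.25  0.31]
zaxis [ 0.0106 -0.0023 -0.9999] jaw yaw -7.44
shift units [ 0.097 -0.154  0.261]
turn [0.0108 0.0009 0.0063]
```

Request:
servo_tool(plan=[{"x": 0,"y": 0,"z": 0,"ax": 0,"ay": 0,"az": 0},{"x": 0,"y": 0,"z": 0,"ax": 0,"ay": 0,"az": 0}])

```text
clock: 5.05
tool_pos: [0.6385, -0.2013, 0.116]
orientation: [0.751, 0.66, 0.003, 0.003]
contact_force: [0.4, -1.1, -1.4]
gripper_width: 0.997
```

Request:
servo_tool(plan=[{"x": 0,"y": 0,"z": 0,"ax": 0,"ay": 0,"az": 0}])

```text
clock: 5.13
tool_pos: [0.6384, -0.2011, 0.1156]
orientation: [0.751, 0.66, 0.003, 0.003]
contact_force: [0.4, 0.7, 0.1]
gripper_width: 0.999
```

```bash
python3 -c "
from h import *
to([.6356,-.200,.111],-7.8)
"
```

```text
t 5.13 tcp [ 0.6384 -0.2011  0.1156] F [0.4 0.7 0.1] M [-0.06  0.12 -0.02] w 0.999 j [-0.16  0.43  0.56  1.52 -0.24  1.25  0.31]
zaxis [ 7.7e-03 -9.0e-04 -1.0e+00] jaw yaw -7.34
shift units [ 0.029 -0.116  0.183]
turn [ 0.0077 -0.0001  0.0081]
```

Request:
servo_tool(plan=[{"x": 0,"y": -0.1,"z": 0.13,"ax": 0.005,"ay": 0,"az": 0.006},{"x": 0,"y": 0,"z": 0,"ax": 0,"ay": 0,"az": 0},{"x": 0,"y": 0,"z": 0,"ax": 0,"ay": 0,"az": 0},{"x": 0,"y": 0,"z": 0,"ax": 0,"ay": 0,"az": 0}])

```text
clock: 5.47
tool_pos: [0.6356, -0.2009, 0.1118]
orientation: [0.753, 0.658, 0.001, 0.001]
contact_force: [0.1, 0.9, 0.4]
gripper_width: 0.998
```

Request:
servo_tool(plan=[{"x": 0,"y": 0,"z": 0,"ax": 0,"ay": 0,"az": 0},{"x": 0,"y": 0,"z": 0,"ax": 0,"ay": 0,"az": 0},{"x": 0,"y": 0,"z": 0,"ax": 0,"ay": 0,"az": 0},{"x": 0,"y": 0,"z": 0,"ax": 0,"ay": 0,"az": 0},{"x": 0,"y": 0,"z": 0,"ax": 0,"ay": 0,"az": 0},{"x": 0,"y": 0,"z": 0,"ax": 0,"ay": 0,"az": 0}], jaw=1, grip_force=50)

```text
clock: 5.97
tool_pos: [0.6358, -0.201, 0.1121]
orientation: [0.753, 0.658, 0.001, 0.001]
contact_force: [-0.5, -1.0, 0.1]
gripper_width: 0.629
```

```bash
python3 -c "
from h import *
to([.6356,-.200,.111],-7.8)
"
```

```text
t 5.97 tcp [ 0.6358 -0.201   0.1121] F [-0.5 -1.   0.1] M [-0.1   0.04  0.01] w 0.629 j [-0.16  0.44  0.56  1.52 -0.24  1.25  0.3 ]
zaxis [ 2.4e-03 -4.0e-04 -1.0e+00] jaw yaw -7.7
shift units [ 0.039 -0.011  0.044]
turn [0.0024 0.0001 0.0018]
```

Request:
servo_tool(plan=[{"x": 0,"y": 0,"z": 0,"ax": 0,"ay": 0,"az": 0},{"x": 0,"y": 0,"z": 0,"ax": 0,"ay": 0,"az": 0},{"x": 0,"y": 0,"z": 0,"ax": 0,"ay": 0,"az": 0},{"x": 0,"y": 0,"z": 0,"ax": 0,"ay": 0,"az": 0},{"x": 0,"y": 0,"z": 0,"ax": 0,"ay": 0,"az": 0},{"x": 0,"y": 0,"z": 0,"ax": 0,"ay": 0,"az": 0},{"x": 0,"y": 0,"z": 0,"ax": 0,"ay": 0,"az": 0},{"x": 0,"y": 0,"z": 0,"ax": 0,"ay": 0,"az": 0}])

```text
clock: 6.63
tool_pos: [0.6357, -0.201, 0.1121]
orientation: [0.753, 0.658, 0.001, 0.001]
contact_force: [0.6, 0.9, 0.1]
gripper_width: 0.044
```

```bash
python3 -c "
from h import *
to([.6356,-.200,.111],-7.8)
"
```

```text
t 6.63 tcp [ 0.6357 -0.201   0.1121] F [0.6 0.9 0.1] M [-0.13  0.1  -0.05] w 0.044 j [-0.16  0.44  0.56  1.52 -0.24  1.25  0.3 ]
zaxis [ 2.3e-03 -4.0e-04 -1.0e+00] jaw yaw -7.69
shift units [ 0.038 -0.011  0.043]
turn [0.0024 0.0001 0.0019]
```

The jaws closed to 0.044, so the pipe is not between them. I need to look.

```bash
python3 -c "
from h import *
from workcell import arm
print(arm.camera_model('wrist'))
p,d=arm.get_image('wrist');cv2.imwrite('pics/w3.png',p);np.save('w3.npy',d)
p,d=arm.get_image('scene');cv2.imwrite('pics/s3.png',cv2.resize(p[80:260,60:260],None,fx=3,fy=3));np.save('s3.npy',d)
p,d=arm.get_image('top');cv2.imwrite('pics/t3.png',cv2.resize(p[60:200,310:490],None,fx=4,fy=4))
"
```

```text
{'fx': 325.19226210127806, 'fy': 325.19226210127806, 'cx': 280.95044846915823, 'cy': 202.08387476028335, 'position': array([ 0.64577997, -0.13307877,  0.30812453]), 'rotation': array([-0.12620154,  0.00692128, -0.06659728,  0.98974243])}
```

View pics/w3.png

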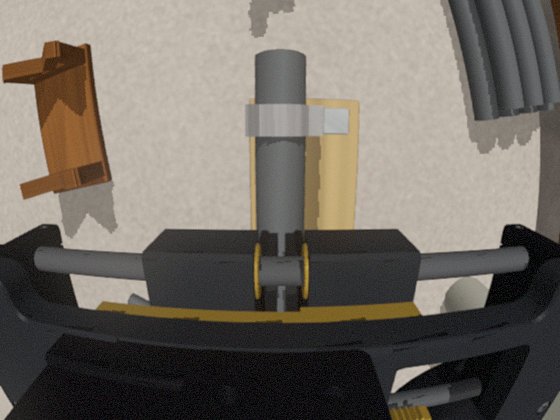

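View pics/s3.png

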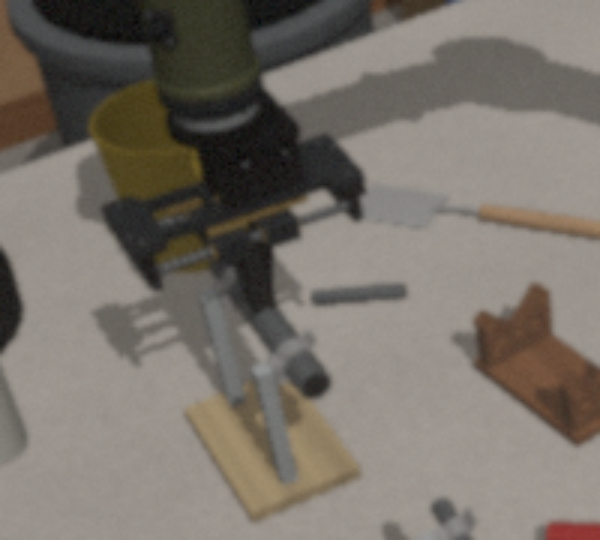

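View pics/t3.png

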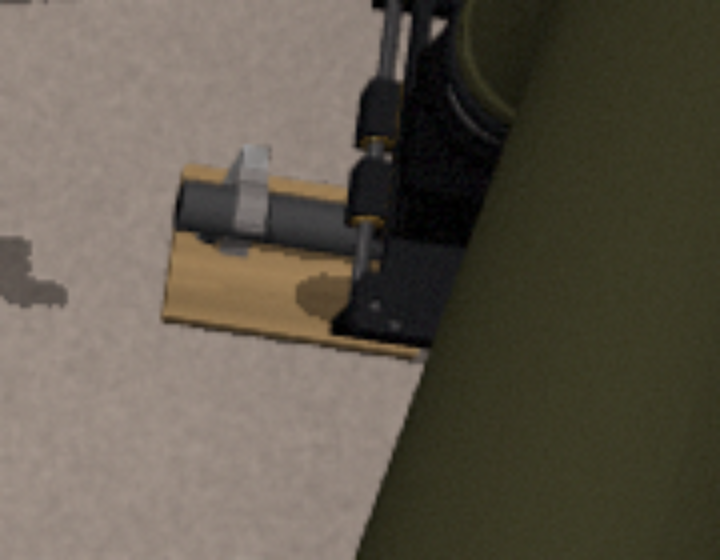

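```bash
python3 -c "
from h import *
d=np.load('w3.npy')
print('bar',d[262,60:500:40]);print('gap row',d[268,250:312:6]);print('pipe col281',[(v,float(d[v,281].round(4))) for v in range(50,330,12)])
print('row 245',d[245,140:430:15])
p=np.array([ 0.64577997, -0.13307877,  0.30812453]);M=R.from_quat([-0.12620154,  0.00692128, -0.06659728,  0.98974243]).as_matrix()
def dp(u,v):
    z=d[v,u];a=np.array([u-280.95,v-202.08]);r=np.hypot(*a);th=r/325.19;s=np.tan(th)*z/r if r else 0
    return M@np.array([a[0]*s,-a[1]*s,-z])+p
for uv in [(281,60),(281,90),(281,170),(281,210),(281,225),(258,260),(305,260),(281,245),(281,280)]:print(uv,dp(*uv).round(4))
D=np.load('s3.npy');
for (a,b) in [(258,250),(258,275),(262,300),(275,320),(270,305),(300,360)]:
    u,v=60+a/3,80+b/3;print((a,b),pts('scene',D[int(v),int(u)],u,v).round(4))
"
python3 -c "
import cv2
p=cv2.imread('pics/w3.png');cv2.imwrite('pics/w3c.png',cv2.resize(p[200:330,200:360],None,fx=4.5,fy=4.5,interpolation=cv2.INTER_CUBIC))"
```

```text
bar [0.08134557 0.08221786 0.08162692 0.07517789 0.07448193 0.08391786
 0.08365262 0.07335735 0.07359584 0.07378765 0.08239586]
gap row [0.07500036 0.07888522 0.08296828 0.08172983 0.08187456 0.08240939
 0.08211085 0.08114898 0.0819925  0.07971352 0.07412026]
pipe col281 [(50, 0.15000000596046448), (62, 0.1525000035762787), (74, 0.15230000019073486), (86, 0.15469999611377716), (98, 0.15719999372959137), (110, 0.15289999544620514), (122, 0.15600000321865082), (134, 0.15889999270439148), (146, 0.1615000069141388), (158, 0.16410000622272491), (170, 0.16539999842643738), (182, 0.16760000586509705), (194, 0.16850000619888306), (206, 0.17139999568462372), (218, 0.1720999926328659), (230, 0.1720999926328659), (242, 0.1753000020980835), (254, 0.1770000010728836), (266, 0.08190000057220459), (278, 0.08240000158548355), (290, 0.18219999969005585), (302, 0.18529999256134033), (314, 0.0737999975681305), (326, 0.06689999997615814)]
row 245 [0.32947806 0.07784133 0.07998618 0.07983119 0.08099165 0.08114522
 0.08029768 0.08033986 0.08593051 0.15560192 0.15374078 0.08303248
 0.0796473  0.08027207 0.08001083 0.08009773 0.07948149 0.08040367
 0.07960178 0.33037966]
(281, 60) [ 0.6503 -0.1032  0.1451]
(281, 90) [ 0.6483 -0.1181  0.1426]
(281, 170) [ 0.6429 -0.1585  0.1439]
(281, 210) [ 0.64   -0.1799  0.1428]
(281, 225) [ 0.6389 -0.1882  0.1427]
(258, 260) [ 0.6358 -0.1659  0.2347]
(305, 260) [ 0.6474 -0.1677  0.2342]
(281, 245) [ 0.6374 -0.1992  0.1438]
(281, 280) [ 0.6406 -0.1732  0.2329]
(258, 250) [ 0.6298 -0.1903  0.2011]
(258, 275) [ 0.6348 -0.1898  0.1789]
(262, 300) [ 0.6334 -0.1968  0.1489]
(275, 320) [ 0.6338 -0.1787  0.1386]
(270, 305) [ 0.6325 -0.1851  0.1499]
(300, 360) [ 0.6489 -0.1119  0.1454]
```

View pics/w3c.png

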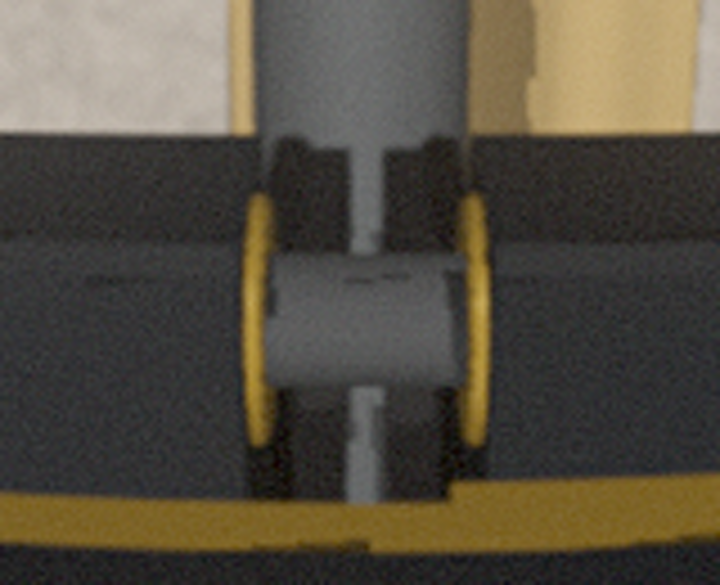

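```bash
python3 -c "
from h import *
d=np.load('w3.npy')
p=np.array([ 0.64577997, -0.13307877,  0.30812453]);M=R.from_quat([-0.12620154,  0.00692128, -0.06659728,  0.98974243]).as_matrix()
def dp(u,v):
    z=d[v,u];a=np.array([u-280.95,v-202.08]);r=np.hypot(*a);th=r/325.19;s=np.tan(th)*z/r if r else 0
    return M@np.array([a[0]*s,-a[1]*s,-z])+p
for v in range(226,256,3):print(v,[dp(u,v).round(3).tolist() for u in (268,271,274,281,290,293)])
D=np.load('s3.npy')
print('scene finger column, z:')
for v in range(160,200,2):
    print(v,[ (pts('scene',D[v,u],u,v)*1000).round(0).astype(int).tolist() for u in (140,144,147,150,154)])
"

```

```text
226 [[0.632, -0.188, 0.144], [0.634, -0.188, 0.143], [0.635, -0.188, 0.143], [0.639, -0.188, 0.144], [0.644, -0.189, 0.143], [0.645, -0.19, 0.142]]
229 [[0.632, -0.19, 0.143], [0.633, -0.19, 0.143], [0.635, -0.189, 0.144], [0.639, -0.19, 0.145], [0.643, -0.191, 0.142], [0.645, -0.192, 0.142]]
232 [[0.631, -0.191, 0.144], [0.633, -0.191, 0.143], [0.635, -0.192, 0.143], [0.638, -0.192, 0.144], [0.643, -0.193, 0.143], [0.645, -0.193, 0.144]]
235 [[0.632, -0.191, 0.148], [0.633, -0.191, 0.149], [0.635, -0.191, 0.149], [0.638, -0.193, 0.144], [0.643, -0.192, 0.149], [0.645, -0.192, 0.15]]
238 [[0.632, -0.191, 0.153], [0.633, -0.191, 0.153], [0.635, -0.191, 0.153], [0.638, -0.195, 0.144], [0.643, -0.192, 0.155], [0.644, -0.192, 0.154]]
241 [[0.632, -0.191, 0.157], [0.633, -0.191, 0.157], [0.635, -0.191, 0.158], [0.638, -0.197, 0.144], [0.643, -0.193, 0.157], [0.644, -0.192, 0.158]]
244 [[0.632, -0.19, 0.163], [0.634, -0.19, 0.163], [0.635, -0.191, 0.162], [0.637, -0.199, 0.144], [0.643, -0.192, 0.162], [0.644, -0.192, 0.163]]
247 [[0.632, -0.19, 0.167], [0.634, -0.191, 0.165], [0.635, -0.1
[... 1552 characters left out ...]
7, 142], [639, -191, 143], [634, -184, 144], [551, -356, 2]]
186 [[586, -376, 1], [645, -197, 136], [642, -185, 141], [639, -176, 145], [630, -173, 142]]
188 [[592, -364, 4], [649, -192, 135], [646, -181, 140], [643, -169, 145], [634, -166, 142]]
190 [[594, -362, -1], [587, -351, 2], [648, -177, 137], [646, -165, 142], [639, -157, 144]]
192 [[600, -352, 1], [592, -341, 3], [651, -173, 134], [649, -161, 140], [643, -151, 143]]
194 [[605, -341, 3], [596, -335, 1], [650, -178, 125], [652, -156, 139], [650, -137, 149]]
196 [[608, -337, -1], [601, -327, 1], [594, -320, 2], [654, -152, 136], [652, -134, 146]]
198 [[614, -326, 1], [605, -319, 1], [598, -315, -1], [660, -141, 140], [655, -130, 144]]
```

```bash
python3 -c "
from h import *
for z in (.10,.107,.12,.13,.14,.15):
  print(z,((proj('scene',[[.592,-.187,z],[.577,-.185,z],[.678,-.198,z]])-[60,80])*3).round(0).tolist())
"

```

```text
0.1 [[321.0, 331.0], [337.0, 325.0], [225.0, 368.0]]
0.107 [[320.0, 324.0], [336.0, 318.0], [223.0, 362.0]]
0.12 [[317.0, 312.0], [334.0, 306.0], [220.0, 349.0]]
0.13 [[315.0, 303.0], [332.0, 297.0], [217.0, 340.0]]
0.14 [[313.0, 294.0], [330.0, 287.0], [215.0, 330.0]]
0.15 [[311.0, 284.0], [328.0, 278.0], [212.0, 321.0]]
```

The fingers closed just above the pipe: their visible tips are at z≈0.147 while the reported TCP z is 0.112. I'll reopen and measure the actual tip height before lowering further.

Request:
servo_tool(plan=[{"x": 0,"y": 0,"z": -0.4,"ax": 0,"ay": 0,"az": 0},{"x": 0,"y": 0,"z": 0,"ax": 0,"ay": 0,"az": 0},{"x": 0,"y": 0,"z": 0,"ax": 0,"ay": 0,"az": 0},{"x": 0,"y": 0,"z": 0,"ax": 0,"ay": 0,"az": 0},{"x": 0,"y": 0,"z": 0,"ax": 0,"ay": 0,"az": 0},{"x": 0,"y": 0,"z": 0,"ax": 0,"ay": 0,"az": 0},{"x": 0,"y": 0,"z": 0,"ax": 0,"ay": 0,"az": 0},{"x": 0,"y": 0,"z": 0,"ax": 0,"ay": 0,"az": 0}], jaw=0.3)

```text
clock: 7.45
tool_pos: [0.6356, -0.201, 0.1219]
orientation: [0.753, 0.658, 0.001, 0.001]
contact_force: [1.6, 0.8, -0.5]
gripper_width: 0.532
```

```bash
python3 -c "
from h import *
from workcell import arm
to([.6356,-.200,.111],-7.8)
p,d=arm.get_image('scene');cv2.imwrite('pics/s4.png',cv2.resize(p[130:220,90:210],None,fx=6,fy=6));np.save('s4.npy',d)
"
```

```text
t 7.45 tcp [ 0.6356 -0.201   0.1219] F [ 1.6  0.8 -0.5] M [-0.07  0.09 -0.01] w 0.532 j [-0.16  0.43  0.56  1.51 -0.24  1.27  0.3 ]
zaxis [ 2.e-03 -4.e-04 -1.e+00] jaw yaw -7.7
shift units [ 0.039 -0.006  0.436]
turn [0.0021 0.0001 0.0018]
```

View pics/s4.png

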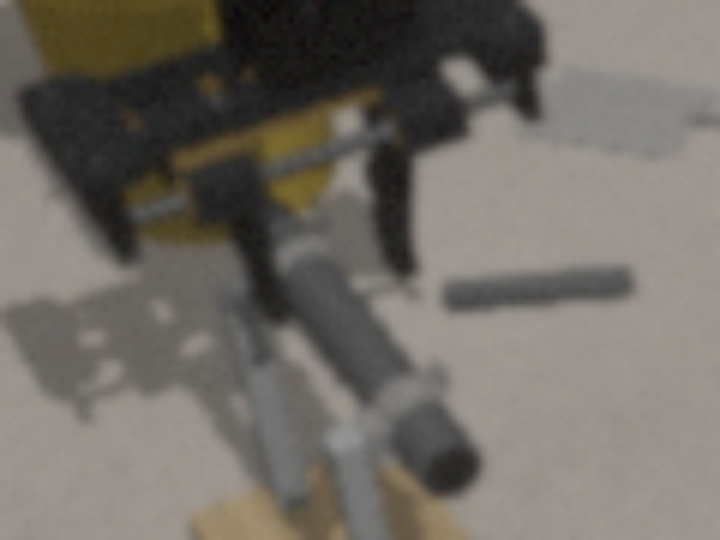

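```bash
python3 -c "
from h import *
D=np.load('s4.npy')
for us in ((153,155,157,158),(130,133,135,136,138)):
  for v in range(158,187,2):
    print(v,[ (pts('scene',D[v,u],u,v)*1000).round(0).astype(int).tolist() for u in us])
"

```

```text
158 [[607, -196, 203], [606, -186, 208], [601, -186, 205], [599, -184, 205]]
160 [[610, -190, 202], [609, -182, 205], [603, -185, 201], [599, -188, 197]]
162 [[612, -189, 197], [609, -185, 198], [604, -184, 196], [601, -186, 193]]
164 [[613, -191, 191], [609, -186, 191], [605, -185, 190], [602, -185, 189]]
166 [[614, -191, 185], [610, -187, 185], [606, -186, 184], [495, -427, 2]]
168 [[613, -194, 178], [610, -189, 179], [607, -185, 179], [499, -422, -1]]
170 [[613, -197, 169], [612, -188, 173], [608, -186, 173], [604, -188, 170]]
172 [[612, -203, 159], [612, -191, 166], [608, -187, 166], [607, -184, 167]]
174 [[527, -403, 0], [614, -189, 162], [610, -186, 161], [607, -186, 160]]
176 [[533, -393, 1], [529, -388, 2], [524, -385, 1], [521, -384, 1]]
178 [[537, -386, 0], [534, -379, 2], [528, -379, -1], [526, -375, 0]]
180 [[541, -379, -1], [539, -369, 3], [535, -366, 3], [530, -370, -2]]
182 [[548, -368, 1], [542, -366, -1], [539, -360, 1], [537, -356, 2]]
184 [[627, -182, 142], [547, -359, -2], [545, -349, 2], [542, -349, 1]]
186 [[631, -177, 140], [624, -180, 135], [548, -345, -1], [5
[... 722 characters left out ...]
92, 190], [638, -246, 148], [633, -245, 147]]
174 [[665, -216, 172], [666, -194, 185], [661, -196, 181], [640, -244, 145], [636, -240, 145]]
176 [[651, -259, 136], [668, -192, 181], [663, -193, 178], [660, -195, 175], [637, -240, 139]]
178 [[655, -250, 136], [668, -194, 174], [663, -195, 171], [660, -197, 169], [641, -235, 137]]
180 [[658, -247, 133], [667, -203, 163], [665, -195, 166], [662, -195, 165], [643, -233, 133]]
182 [[657, -252, 124], [652, -246, 124], [667, -192, 163], [664, -193, 161], [639, -246, 118]]
184 [[659, -251, 119], [652, -250, 115], [591, -397, 0], [589, -394, 0], [585, -391, -1]]
186 [[661, -249, 114], [654, -247, 111], [595, -390, -2], [597, -378, 5], [590, -381, 0]]
```

The open tips end at z≈0.158 with TCP z reported as 0.122, so the real tips sit about 36 mm above the reported TCP. I'll use that offset, which makes the grasp height 0.075 as reported.

Request:
servo_tool(plan=[{"x": 0,"y": 0,"z": 0,"ax": 0.002,"ay": 0,"az": 0.002},{"x": 0.04,"y": 0.03,"z": 0.5,"ax": 0,"ay": 0,"az": 0},{"x": 0,"y": 0,"z": 0.5,"ax": 0,"ay": 0,"az": 0},{"x": 0,"y": 0,"z": 0.5,"ax": 0,"ay": 0,"az": 0},{"x": 0,"y": 0,"z": 0.3,"ax": 0,"ay": 0,"az": 0},{"x": 0,"y": 0,"z": 0.08,"ax": 0,"ay": 0,"az": 0},{"x": 0,"y": 0,"z": 0,"ax": 0,"ay": 0,"az": 0}])

```text
clock: 8.08
tool_pos: [0.6357, -0.1999, 0.0735]
orientation: [0.754, 0.657, -0.001, -0.001]
contact_force: [0.1, -0.4, -0.0]
gripper_width: 0.699
```

```bash
python3 -c "
from h import *
from workcell import arm
to([.6363,-.200,.075],-7.8)
p,d=arm.get_image('scene');cv2.imwrite('pics/s5.png',cv2.resize(p[130:220,90:210],None,fx=6,fy=6))
"
```

```text
t 8.08 tcp [ 0.6357 -0.1999  0.0735] F [ 0.1 -0.4 -0. ] M [-0.09  0.09  0.03] w 0.699 j [-0.15  0.47  0.55  1.56 -0.26  1.19  0.31]
zaxis [-2.1e-03  2.0e-04 -1.0e+00] jaw yaw -7.81
shift units [-0.001  0.025 -0.06 ]
turn [-0.0021  0.0001 -0.0002]
```

View pics/s5.png

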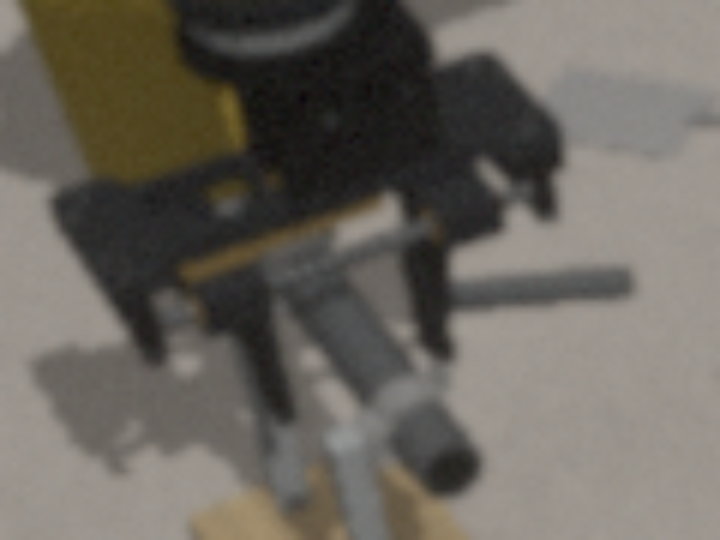

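Both fingertips (435, 350) and (285, 415) now reach well below the pipe axis on either side. Closing.

Request:
servo_tool(plan=[{"x": 0,"y": 0.02,"z": -0.04,"ax": 0,"ay": 0,"az": 0},{"x": 0,"y": 0,"z": 0,"ax": 0,"ay": 0,"az": 0},{"x": 0,"y": 0,"z": 0,"ax": 0,"ay": 0,"az": 0},{"x": 0,"y": 0,"z": 0,"ax": 0,"ay": 0,"az": 0},{"x": 0,"y": 0,"z": 0,"ax": 0,"ay": 0,"az": 0},{"x": 0,"y": 0,"z": 0,"ax": 0,"ay": 0,"az": 0},{"x": 0,"y": 0,"z": 0,"ax": 0,"ay": 0,"az": 0},{"x": 0,"y": 0,"z": 0,"ax": 0,"ay": 0,"az": 0}], jaw=1, grip_force=50)

```text
clock: 8.8
tool_pos: [0.6352, -0.1999, 0.0759]
orientation: [0.754, 0.657, -0.001, -0.002]
contact_force: [-5.8, 1.6, 3.4]
gripper_width: 0.312
```

```bash
python3 -c "
from h import *
to([.6363,-.200,.075],-7.8)
"
```

```text
t 8.8 tcp [ 0.6352 -0.1999  0.0759] F [-5.8  1.6  3.4] M [0.13 1.15 0.06] w 0.312 j [-0.15  0.47  0.55  1.56 -0.26  1.19  0.31]
zaxis [-0.0034  0.001  -1.    ] jaw yaw -7.83
shift units [0.003 0.044 0.035]
turn [-0.0035 -0.0006 -0.0005]
```

Request:
servo_tool(plan=[{"x": 0,"y": -0.3,"z": 0,"ax": 0,"ay": 0,"az": 0},{"x": 0,"y": -0.3,"z": 0,"ax": 0,"ay": 0,"az": 0},{"x": 0,"y": -0.3,"z": 0,"ax": 0,"ay": 0,"az": 0},{"x": 0,"y": -0.3,"z": 0,"ax": 0,"ay": 0,"az": 0},{"x": 0,"y": -0.3,"z": 0,"ax": 0,"ay": 0,"az": 0},{"x": 0,"y": -0.3,"z": 0,"ax": 0,"ay": 0,"az": 0},{"x": 0,"y": -0.3,"z": 0,"ax": 0,"ay": 0,"az": 0},{"x": 0,"y": 0,"z": 0,"ax": 0,"ay": 0,"az": 0}])

```text
clock: 9.47
tool_pos: [0.5831, -0.193, 0.0759]
orientation: [0.754, 0.657, -0.0, -0.001]
contact_force: [-0.6, -0.8, -2.0]
gripper_width: 0.309
```

```bash
python3 -c "
from h import *
from workcell import arm
to([.6363-.055*.99,-.200+.055*.136,.075],-7.8)
p,d=arm.get_image('scene');cv2.imwrite('pics/s6.png',cv2.resize(p[130:250,90:290],None,fx=4,fy=4))
p,d=arm.get_image('wrist');cv2.imwrite('pics/w6.png',p)
"
```

```text
t 9.47 tcp [ 0.5831 -0.193   0.0759] F [-0.6 -0.8 -2. ] M [-0.12  0.03 -0.03] w 0.309 j [-0.19  0.36  0.57  1.7  -0.21  1.15  0.3 ]
zaxis [-1.1e-03  6.0e-04 -1.0e+00] jaw yaw -7.85
shift units [ 0.013 -0.052  0.035]
turn [-0.0012 -0.0005 -0.001 ]
```

View pics/s6.png

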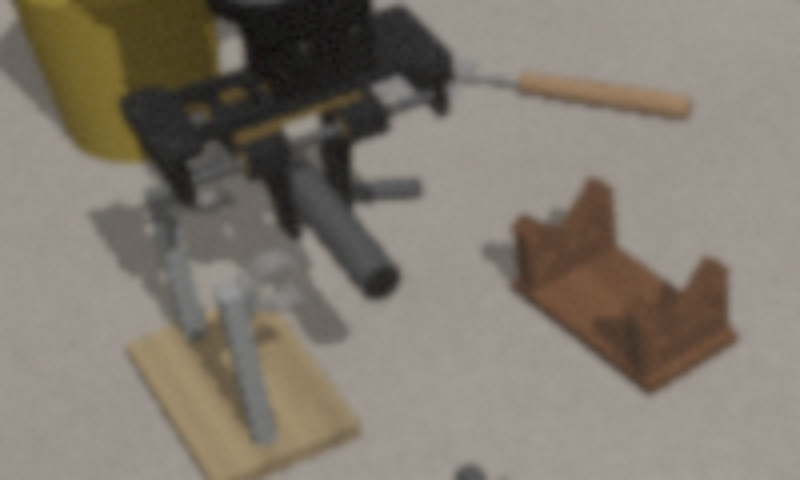

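View pics/w6.png

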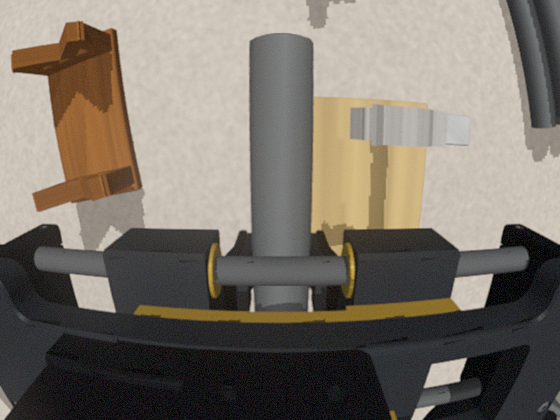

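```bash
python3 -c "
from h import *
to([.4207,-.0945,.078],1.3)
"
```

```text
t 9.57 tcp [ 0.585  -0.1929  0.0762] F [-0.3 -0.2 -1.4] M [-0.07  0.   -0.02] w 0.305 j [-0.19  0.36  0.57  1.7  -0.21  1.15  0.3 ]
zaxis [ 9.e-04  1.e-04 -1.e+00] jaw yaw -7.82
shift units [ 3.007 -7.046 -0.077]
turn [ 0.0009 -0.0002 -0.1591]
```

Request:
servo_tool(plan=[{"x": 0.3,"y": -0.6,"z": -0.1,"ax": 0,"ay": 0,"az": 0},{"x": 0.45,"y": -0.95,"z": 0,"ax": 0,"ay": 0,"az": 0},{"x": 0.45,"y": -1,"z": 0,"ax": 0,"ay": 0,"az": 0},{"x": 0.45,"y": -1,"z": 0,"ax": 0,"ay": 0,"az": 0},{"x": 0.45,"y": -1,"z": 0,"ax": 0,"ay": 0,"az": 0},{"x": 0.45,"y": -1,"z": 0,"ax": 0,"ay": 0,"az": -0.05},{"x": 0.4,"y": -0.9,"z": 0,"ax": 0,"ay": 0,"az": -0.06},{"x": 0.05,"y": -0.3,"z": 0,"ax": 0,"ay": 0,"az": -0.05}])

```text
clock: 10.23
tool_pos: [0.4247, -0.0953, 0.0781]
orientation: [0.697, 0.717, 0.0, -0.001]
contact_force: [-0.6, 0.6, -1.6]
gripper_width: 0.307
```

Request:
servo_tool(plan=[{"x": 0,"y": 0,"z": 0,"ax": 0,"ay": 0,"az": 0},{"x": 0,"y": 0,"z": 0,"ax": 0,"ay": 0,"az": 0},{"x": 0,"y": 0,"z": 0,"ax": 0,"ay": 0,"az": 0}])

```text
clock: 10.48
tool_pos: [0.4286, -0.0982, 0.079]
orientation: [0.699, 0.715, 0.001, 0.001]
contact_force: [-0.2, -0.2, -1.5]
gripper_width: 0.308
```

```bash
python3 -c "
from h import *
from workcell import arm
to([.4207,-.0945,.078],1.3)
print(arm.camera_model('wrist'))
p,d=arm.get_image('wrist');cv2.imwrite('pics/w7.png',p);np.save('w7.npy',d)
p,d=arm.get_image('scene');cv2.imwrite('pics/s7.png',cv2.resize(p[110:260,150:350],None,fx=4,fy=4));np.save('s7.npy',d);cv2.imwrite('pics/s7f.png',p)
"
```

```text
t 10.48 tcp [ 0.4286 -0.0982  0.079 ] F [-0.2 -0.2 -1.5] M [-0.11  0.04  0.04] w 0.308 j [-0.37 -0.07  0.52  2.1   0.04  1.09  0.16]
zaxis [ 2.1e-03 -6.0e-04 -1.0e+00] jaw yaw 1.25
shift units [ 0.156 -0.314  0.04 ]
turn [ 0.0021  0.0006 -0.0009]
{'fx': 325.19226210127806, 'fy': 325.19226210127806, 'cx': 280.95044846915823, 'cy': 202.08387476028335, 'position': array([ 0.42807582, -0.02967181,  0.2750274 ]), 'rotation': array([-0.12670184, -0.0028339 ,  0.01079404,  0.99187807])}
```

View pics/s7.png

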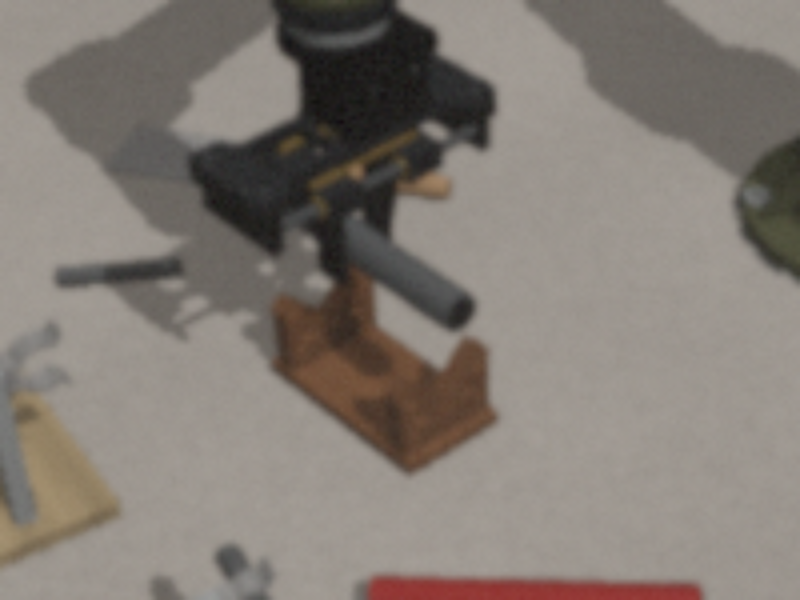

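View pics/w7.png

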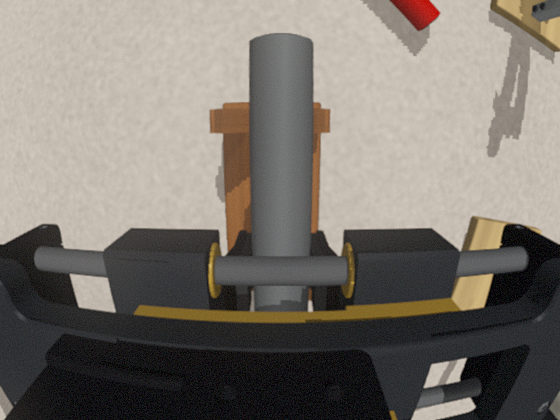

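```bash
python3 -c "
from h import *
p=np.array([ 0.42807582, -0.02967181,  0.2750274 ]);M=R.from_quat([-0.12670184, -0.0028339 ,  0.01079404,  0.99187807]).as_matrix()
def ray(u,v,h):
    a=np.array([u-280.95,v-202.08]);r=np.hypot(*a);th=r/325.19
    w=M@np.array([np.sin(th)*a[0]/r,-np.sin(th)*a[1]/r,-np.cos(th)]);return p+w*(h-p[2])/w[2]
for uv,h in [((210,120),.07),((329,120),.07),((249,120),.134),((313,120),.134),((281.5,36),.134),((250,200),.134),((312,200),.134),((249,60),.134),((313,60),.134)]: print(uv,h,ray(*uv,h).round(4))
D=np.load('s7.npy');im=cv2.imread('pics/s7f.png').astype(int)
v,u=np.mgrid[:420,:560];P=pts('scene',D,u,v);x,y,z=P[...,0],P[...,1],P[...,2]
m=(np.ptp(im,axis=-1)<14)&(x>.38)&(x<.46)&(y>-.2)&(y<.05)&(z>.105)&(z<.16)&(y>-.075)
Q=P[m];from scipy.optimize import least_squares
def f(q):
    a=np.array([q[0],-.05,q[1]]);t=np.array([q[2],1,q[3]]);t/=np.linalg.norm(t);return np.linalg.norm(np.cross(Q-a,t),axis=1)-.014
s=least_squares(f,[.425,.13,-.02,0],loss='soft_l1',f_scale=.002);print(len(Q),s.x,'ymax',np.percentile(Q[:,1],99.5))
"
```

```text
(210, 120) 0.07 [ 0.3837 -0.0302  0.07  ]
(329, 120) 0.07 [ 0.4589 -0.029   0.07  ]
(249, 120) 0.134 [ 0.4147 -0.0301  0.134 ]
(313, 120) 0.134 [ 0.4423 -0.0295  0.134 ]
(281.5, 36) 0.134 [0.4279 0.0073 0.134 ]
(250, 200) 0.134 [ 0.4154 -0.0656  0.134 ]
(312, 200) 0.134 [ 0.4432 -0.065   0.134 ]
(249, 60) 0.134 [ 0.4142 -0.0037  0.134 ]
(313, 60) 0.134 [ 0.4416 -0.0031  0.134 ]
337 [ 0.42644079  0.1323915  -0.01527843  0.00232846] ymax 0.00861028474748399
```

Request:
servo_tool(plan=[{"x": 0.1,"y": -0.29,"z": 0,"ax": 0.002,"ay": 0,"az": 0},{"x": 0,"y": 0,"z": 0.4,"ax": 0,"ay": 0,"az": 0},{"x": 0,"y": 0,"z": 0.5,"ax": 0,"ay": 0,"az": 0},{"x": 0,"y": 0,"z": 0.5,"ax": 0,"ay": 0,"az": 0},{"x": 0,"y": 0,"z": 0.4,"ax": 0,"ay": 0,"az": 0},{"x": 0,"y": 0,"z": 0.3,"ax": 0,"ay": 0,"az": 0},{"x": 0,"y": 0,"z": 0,"ax": 0,"ay": 0,"az": 0},{"x": 0,"y": 0,"z": 0,"ax": 0,"ay": 0,"az": 0}])

```text
clock: 11.25
tool_pos: [0.4195, -0.0955, 0.0255]
orientation: [0.699, 0.715, -0.001, -0.001]
contact_force: [-1.0, 0.0, -1.5]
gripper_width: 0.305
```

```bash
python3 -c "
from h import *
from workcell import arm
to([.4214,-.0957,.007],1.3)
p,d=arm.get_image('wrist');cv2.imwrite('pics/w8.png',p)
p,d=arm.get_image('scene');cv2.imwrite('pics/s8.png',cv2.resize(p[110:260,150:350],None,fx=4,fy=4))
"
```

```text
t 11.25 tcp [ 0.4195 -0.0955  0.0255] F [-1.   0.  -1.5] M [-0.06 -0.01  0.02] w 0.305 j [-0.37 -0.    0.53  2.17  0.    0.97  0.19]
zaxis [-2.8e-03 -5.0e-04 -1.0e+00] jaw yaw 1.34
shift units [-0.011  0.079  0.741]
turn [-0.0029  0.0004  0.0008]
```

View pics/s8.png

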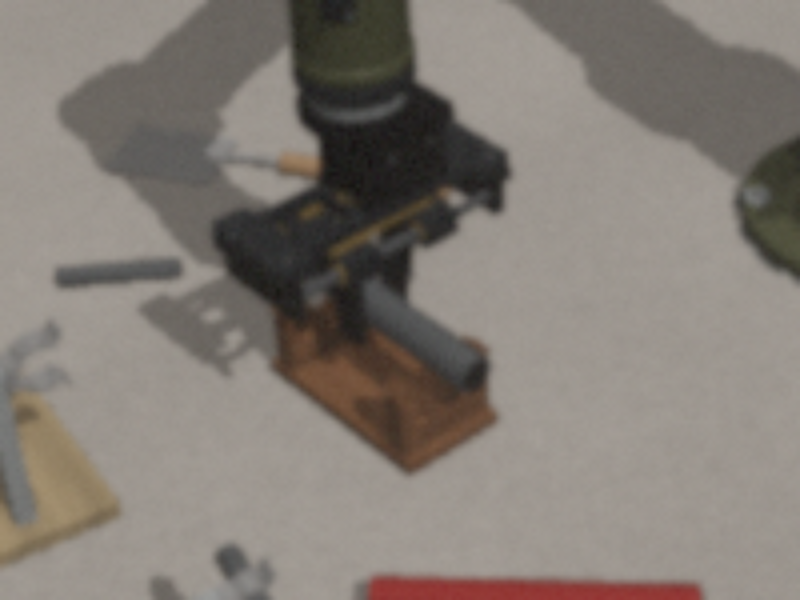

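View pics/w8.png

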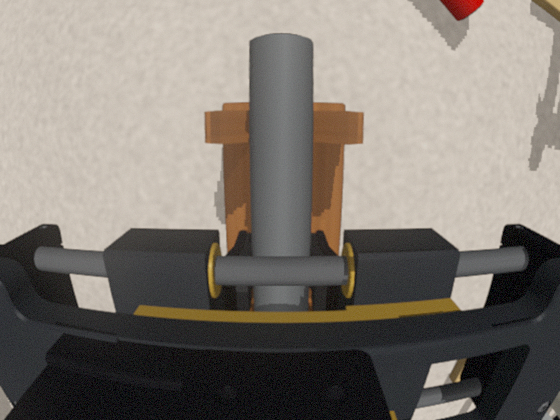

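Request:
servo_tool(plan=[{"x": 0,"y": 0.04,"z": 0.25,"ax": 0,"ay": 0,"az": 0},{"x": 0,"y": 0,"z": 0.2,"ax": 0,"ay": 0,"az": 0},{"x": 0,"y": 0,"z": 0.1,"ax": 0,"ay": 0,"az": 0},{"x": 0,"y": 0,"z": 0,"ax": 0,"ay": 0,"az": 0},{"x": 0,"y": 0,"z": 0,"ax": 0,"ay": 0,"az": 0},{"x": 0,"y": 0,"z": 0,"ax": 0,"ay": 0,"az": 0}])

```text
clock: 11.85
tool_pos: [0.4209, -0.0954, 0.0123]
orientation: [0.699, 0.715, -0.001, -0.0]
contact_force: [-0.3, 0.7, -1.8]
gripper_width: 0.307
```

```bash
python3 -c "
from h import *
to([.4214,-.0957,.007],1.3)
"
```

```text
t 11.85 tcp [ 0.4209 -0.0954  0.0123] F [-0.3  0.7 -1.8] M [-0.06  0.07  0.01] w 0.307 j [-0.37  0.02  0.54  2.18 -0.01  0.94  0.2 ]
zaxis [-1.5e-03 -2.0e-04 -1.0e+00] jaw yaw 1.36
shift units [-0.014  0.019  0.212]
turn [-0.0015  0.0002  0.001 ]
```

Request:
servo_tool(plan=[{"x": 0,"y": 0,"z": 0.1,"ax": 0,"ay": 0,"az": 0},{"x": 0,"y": 0,"z": 0.06,"ax": 0,"ay": 0,"az": 0},{"x": 0,"y": 0,"z": 0,"ax": 0,"ay": 0,"az": 0},{"x": 0,"y": 0,"z": 0,"ax": 0,"ay": 0,"az": 0}])

```text
clock: 12.18
tool_pos: [0.4207, -0.0953, 0.0081]
orientation: [0.699, 0.715, -0.001, -0.001]
contact_force: [-0.3, 0.9, -1.9]
gripper_width: 0.306
```

Request:
servo_tool(plan=[{"x": 0,"y": 0,"z": 0.06,"ax": 0,"ay": 0,"az": 0},{"x": 0,"y": 0,"z": 0,"ax": 0,"ay": 0,"az": 0},{"x": 0,"y": 0,"z": 0,"ax": 0,"ay": 0,"az": 0}])

```text
clock: 12.43
tool_pos: [0.4208, -0.0954, 0.0067]
orientation: [0.699, 0.715, -0.001, -0.001]
contact_force: [-1.1, 0.2, -1.4]
gripper_width: 0.307
```

```bash
python3 -c "
from h import *
from workcell import arm
to([.4214,-.0957,.007],1.3)
print(arm.camera_model('wrist'))
p,d=arm.get_image('wrist');cv2.imwrite('pics/w9.png',p)
p,d=arm.get_image('scene');cv2.imwrite('pics/s9f.png',p);np.save('s9.npy',d);cv2.imwrite('pics/s9.png',cv2.resize(p[110:260,150:350],None,fx=4,fy=4))
v,u=np.mgrid[:420,:560];P=pts('scene',d,u,v);x,y,z=P[...,0],P[...,1],P[...,2];im=p.astype(int)
m=(np.ptp(im,axis=-1)<14)&(x>.38)&(x<.46)&(z>.045)&(z<.1)&(y>-.075)&(y<.03)
Q=P[m];from scipy.optimize import least_squares
def f(q):
    a=np.array([q[0],-.03,q[1]]);t=np.array([q[2],1,q[3]]);t/=np.linalg.norm(t);return np.linalg.norm(np.cross(Q-a,t),axis=1)-.014
s=least_squares(f,[.42,.06,-.02,0],loss='soft_l1',f_scale=.002);print(len(Q),s.x,'ymax',np.percentile(Q[:,1],99.5))
"
```

```text
t 12.43 tcp [ 0.4208 -0.0954  0.0067] F [-1.1  0.2 -1.4] M [-0.05  0.02  0.01] w 0.307 j [-0.37  0.03  0.54  2.19 -0.02  0.93  0.21]
zaxis [-1.7e-03 -2.0e-04 -1.0e+00] jaw yaw 1.36
shift units [-0.014  0.023 -0.012]
turn [-0.0017  0.0002  0.001 ]
{'fx': 325.19226210127806, 'fy': 325.19226210127806, 'cx': 280.95044846915823, 'cy': 202.08387476028335, 'position': array([ 0.42087352, -0.02687711,  0.20273193]), 'rotation': array([-0.12647212, -0.00104837,  0.01197003,  0.99189739])}
309 [ 0.4186604   0.06025545 -0.03520608 -0.01065848] ymax 0.011450717891948728
```

View pics/s9.png

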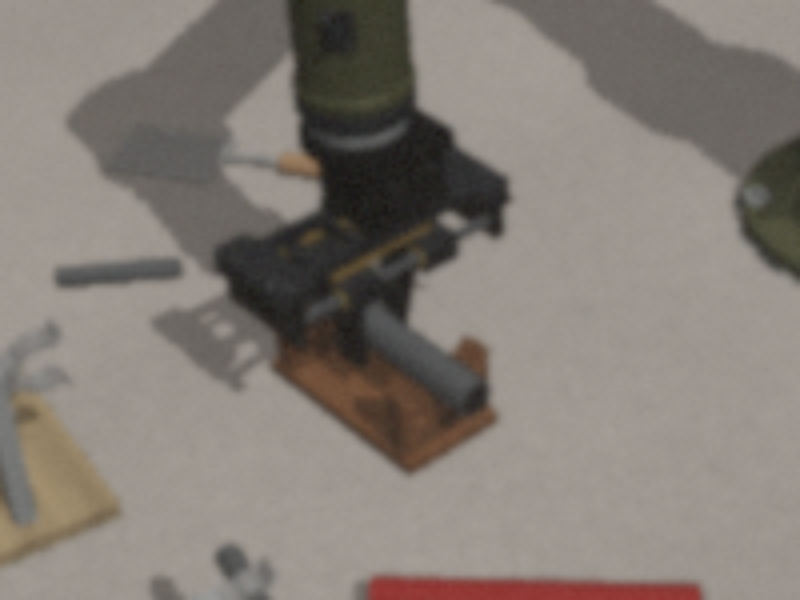

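Request:
servo_tool(plan=[{"x": 0,"y": 0,"z": 0.05,"ax": 0,"ay": 0,"az": 0},{"x": 0,"y": 0,"z": 0,"ax": 0,"ay": 0,"az": 0},{"x": 0,"y": 0,"z": 0,"ax": 0,"ay": 0,"az": 0}])

```text
clock: 12.78
tool_pos: [0.421, -0.0953, 0.0064]
orientation: [0.699, 0.715, -0.001, -0.001]
contact_force: [-3.7, 0.8, 7.7]
gripper_width: 0.305
```

Request:
servo_tool(plan=[{"x": 0,"y": 0,"z": 0.05,"ax": 0,"ay": 0,"az": 0},{"x": 0,"y": 0,"z": 0,"ax": 0,"ay": 0,"az": 0},{"x": 0,"y": 0,"z": 0,"ax": 0,"ay": 0,"az": 0}])

```text
clock: 13.03
tool_pos: [0.421, -0.0953, 0.0062]
orientation: [0.699, 0.715, -0.0, -0.001]
contact_force: [-9.1, 0.9, 19.8]
gripper_width: 0.305
```

The pipe is seated: 20 N upward, with a small -x force because it sits about 1 mm to +x. I'll ease that load off, then release.

Request:
servo_tool(plan=[{"x": 0,"y": -0.03,"z": -0.03,"ax": 0,"ay": 0,"az": 0},{"x": 0,"y": 0,"z": 0,"ax": 0,"ay": 0,"az": 0},{"x": 0,"y": 0,"z": 0,"ax": 0,"ay": 0,"az": 0}])

```text
clock: 13.28
tool_pos: [0.421, -0.0953, 0.0063]
orientation: [0.699, 0.715, 0.0, -0.0]
contact_force: [-3.3, 0.7, 9.4]
gripper_width: 0.31
```

Request:
servo_tool(plan=[{"x": 0,"y": 0,"z": 0,"ax": 0,"ay": 0,"az": 0},{"x": 0,"y": 0,"z": 0,"ax": 0,"ay": 0,"az": 0},{"x": 0,"y": 0,"z": 0,"ax": 0,"ay": 0,"az": 0},{"x": 0,"y": 0,"z": 0,"ax": 0,"ay": 0,"az": 0},{"x": 0,"y": 0,"z": 0,"ax": 0,"ay": 0,"az": 0},{"x": 0,"y": 0,"z": 0,"ax": 0,"ay": 0,"az": 0}], jaw=0.35)

```text
clock: 13.78
tool_pos: [0.42, -0.0954, 0.0049]
orientation: [0.699, 0.715, -0.001, -0.001]
contact_force: [0.2, 0.0, -1.4]
gripper_width: 0.628
```

```bash
python3 -c "
from h import *
from workcell import arm
to([.4214,-.0957,.15],1.3)
p,d=arm.get_image('wrist');cv2.imwrite('pics/w10.png',p)
"
```

```text
t 13.78 tcp [ 0.42   -0.0954  0.0049] F [ 0.2  0.  -1.4] M [-0.13 -0.   -0.01] w 0.628 j [-0.37  0.04  0.54  2.19 -0.02  0.92  0.21]
zaxis [-1.9e-03 -2.0e-04 -1.0e+00] jaw yaw 1.36
shift units [-0.016  0.046 -5.806]
turn [-0.0019  0.0002  0.001 ]
```

View pics/w10.png

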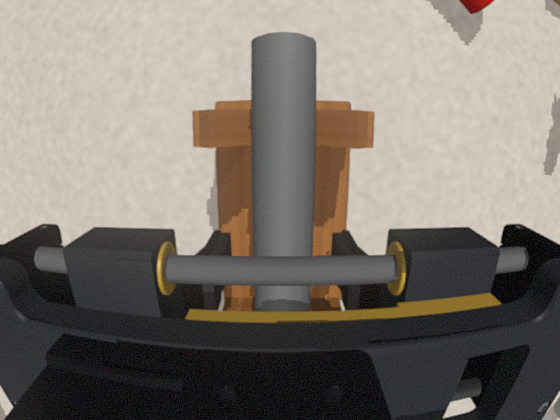

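The jaws are clear, and the pipe (column 284) is centred in the block (193–374). Retreating straight up.

Request:
servo_tool(plan=[{"x": 0,"y": 0,"z": -0.3,"ax": 0,"ay": 0,"az": 0},{"x": 0,"y": 0,"z": -0.6,"ax": 0,"ay": 0,"az": 0},{"x": 0,"y": 0,"z": -1,"ax": 0,"ay": 0,"az": 0},{"x": 0,"y": 0,"z": -1,"ax": 0,"ay": 0,"az": 0},{"x": 0,"y": 0,"z": -1,"ax": 0,"ay": 0,"az": 0},{"x": 0,"y": 0,"z": -1,"ax": 0,"ay": 0,"az": 0},{"x": 0,"y": 0,"z": -0.6,"ax": 0,"ay": 0,"az": 0},{"x": 0,"y": 0,"z": 0,"ax": 0,"ay": 0,"az": 0}])

```text
clock: 14.5
tool_pos: [0.4229, -0.0957, 0.1465]
orientation: [0.699, 0.715, 0.002, 0.002]
contact_force: [1.3, -0.9, -0.4]
gripper_width: 0.652
```

Request:
servo_tool(plan=[{"x": 0,"y": 1,"z": 0,"ax": 0,"ay": 0,"az": 0},{"x": 0,"y": 1,"z": 0,"ax": 0,"ay": 0,"az": 0},{"x": 0,"y": 1,"z": 0,"ax": 0,"ay": 0,"az": 0},{"x": 0,"y": 0,"z": 0,"ax": 0,"ay": 0,"az": 0},{"x": 0,"y": 0,"z": 0,"ax": 0,"ay": 0,"az": 0},{"x": 0,"y": 0,"z": 0,"ax": 0,"ay": 0,"az": 0}])

```text
clock: 15.0
tool_pos: [0.4942, -0.0938, 0.1416]
orientation: [0.699, 0.715, -0.002, -0.001]
contact_force: [-0.4, -0.1, 0.1]
gripper_width: 0.65
```

```bash
python3 -c "
from h import *
from workcell import arm
to([.4214,-.0957,.15],1.3)
p,d=arm.get_image('scene');cv2.imwrite('pics/s11.png',p)
v,u=np.mgrid[:420,:560];P=pts('scene',d,u,v);x,y,z=P[...,0],P[...,1],P[...,2];im=p.astype(int)
m=(np.ptp(im,axis=-1)<14)&(x>.38)&(x<.46)&(z>.045)&(z<.1)&(y>-.22)&(y<.03)
Q=P[m];from scipy.optimize import least_squares
def f(q):
    a=np.array([q[0],-.09,q[1]]);t=np.array([q[2],1,q[3]]);t/=np.linalg.norm(t);return np.linalg.norm(np.cross(Q-a,t),axis=1)-.014
s=least_squares(f,[.42,.06,-.02,0],loss='soft_l1',f_scale=.002);print(len(Q),s.x,'y',np.percentile(Q[:,1],[.5,99.5]))
"
```

```text
t 15.0 tcp [ 0.4942 -0.0938  0.1416] F [-0.4 -0.1  0.1] M [-0.04  0.07 -0.01] w 0.65 j [-0.39  0.03  0.54  1.89 -0.02  1.23  0.18]
zaxis [-3.9e-03 -6.0e-04 -1.0e+00] jaw yaw 1.34
shift units [-0.009 -2.912 -0.324]
turn [-0.0039  0.0005  0.0007]
628 [ 0.41987871  0.06003627 -0.02253313  0.00188203] y [-0.19201603  0.01074197]
```

View pics/s11.png

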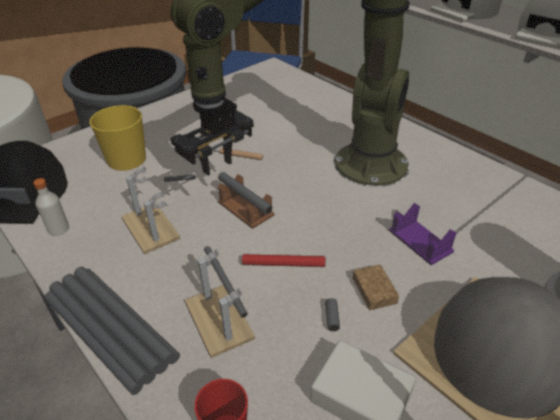

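The thick pipe lies in both notches at (245, 193). Its measured axis is 0.060 m up, level and centred at y = -0.0906. The thick stand is empty, the thin pipe is still in its clips, and the gripper is clear.

```bash
python3 -c "
from workcell import arm
print(arm.job_done())"
```

```text
the job is handed in; nothing more can be done
None
```

The thick pipe is in both V notches of the brown rest, and I handed the job in at about 15 s of the allowed 32 s. I pulled the pipe straight forward out of its clips and kept hold of it. I let go only after contact showed it was down in the notches, with 20 N upward at most.

**Last checks:**
- **Pipe height and level:** its axis measured 60.0 mm above the table, as it should be, and level.
- **Pipe position:** it is within about 1 mm of the rest's centre both along and across the notches.
- **Rest of the scene:** the last picture shows the thin pipe still in its clips, and the red and purple look-alikes look undisturbed. The gripper is clear of everything.

**What went wrong or disagreed:**
- **First grasp:** it closed on nothing just above the pipe. The real fingertips sat about 36 mm higher than the reported TCP, so I reopened, measured that offset in the scene camera and used it for the second grasp.
- **Wrist camera:** it disagreed with the fixed cameras by 2–3 mm sideways, within what the self-centring notches allow.

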